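# Make up the slotted spacer set in its tray

### The arm

A 6-joint arm with a two-finger parallel gripper is mounted at the origin on a cart in front of the work surface, level with it; the furniture and walls round the work are solid. World frame = base frame: x ahead of the robot, y to its left, z up, the work surface at z = 0. Lengths are in mm, angles in rad, forces in N, time in s.
With the tool pointing down it reaches from about 350 to 775 mm from the base axis. Payload 7.3 kg.
Tool frame: the origin (TCP) lies on the mounting face of the last link; the fingertips stand 178 mm ahead of it and the grasp point (between the pads) lies 159 mm ahead of it (bot.grip_point_offset is the distance from the TCP to the grasp point, in mm); x points along the fingers, y is the direction in which the jaws open and shut, and the axes are right-handed (so a half turn about x gives the same grasp; the last joint's range is limited). The gripper opens to 92 mm and grips with 3 to 60 N. Pads are 19 mm wide; open, the fingers measure 130 mm over their backs; the gripper's body (75 mm by 190 mm) begins 47 mm behind the grasp point.
Start: joints at [-1.3, 0.342, 1.524, -0, 1.275, -0.146], TCP at [212.558, -480.049, 404.741] pointing down, gripper open.
Joint ranges: [-2.53, 2.53], [-0.77, 2.02], [0.04, 2.7], [-1, 4.14], [0.28, 2.66], [-3.11, 3.11]. Speed limits (rad/s): [2.57, 2.57, 3.14, 3.14, 3.14, 3.14].

### API

Orientations are given as [roll, pitch, yaw] about the fixed x, y, z axes, in that order (R = Rz(yaw) Ry(pitch) Rx(roll)).
In Python, from plant import bot gives the robot as it stands.
- The arm moves only by the tool arm_command, never from a script. Its argument "moves" is a list of rows, each a list of 5 numbers: the shift along the tool's x, y, z in cm, then the turn about the tool's x in degrees, then the opening, from 0 (shut) to 1 (fully open). A call has 1 to 10 rows; each row is the pose to reach, as a shift and turn from the pose measured when the call began, along the tool's axes at that moment; what a row does not reach only later rows make up. A row lasts 1/10 s, in which the tool goes at most 50 mm and 8.59 degrees, less where a joint would pass 70% of its speed; a pose out of reach is approached as far as the arm can. A call with a gripper value outside its range is refused whole. The fingers move at their own pace and stop on an object; the grip force is fixed at half the most. Time passes only in rows, so rows that repeat a pose let the fingers close. It gives the time, the measured TCP pose, the force and the opening at its end, in the units of the state.
- bot.get_obs(): the state, without advancing time (a new reading comes with each control period).
- bot.capture(name): name is "scene" or "side" or "wrist"; returns a dict with "frame" (384x512x3 uint8, blue, green, red), "K" (3x3 intrinsics, pixels), "k1" (the pictures are not rectified: a ray, as slopes to the right and down, at radius r is drawn at 1 + k1 r^2 times it, then the intrinsics apply), "origin" and "orientation" of the camera in the world; the wrist camera has in their place "T_tool_cam" (4x4, takes a point from camera to tool coordinates, whose origin is the TCP and whose axes are the tool frame's). Camera axes: x right, y down, z forward; pixel columns grow to the right and rows downward; lengths in mm; the calibration is good to about 2 mm. A picture is of the moment at which its call begins: read the wrist's pose just before it. There is no depth.
- bot.close_job(): hands the job in, once; it reports no verdict.
The state is a dict: "time": time; "joint_positions": joint angles; "dq": joint speeds; "tau": joint torques, N m; "tool_pos": TCP position; "tcp_rot": TCP orientation; "contact_force": force on the tool from outside, world axes, zero at the start; "moment": the same for the moment, N m; "grip_width": finger opening in mm.
Only numpy, scipy, OpenCV 4.12 (cv2) and the standard library are available. Lean on these libraries where they do the work, as an engineer would, in place of code of your own. Each camera call takes 0.05 s, during which the arm holds its last target.

### The job

Make up the guide's spacer set in the wooden tray: stack the three slotted spacers on the rectangular pad, largest at the bottom and smallest on top, each flat, centred and square with the pad, and after letting go of each one press down on its middle with your fingertips (about 5 N, for about half a second) to feel that it lies flat before you add the next. Stand the star knob on its stem in the middle of the round pad, at whatever moment suits you. The look-alike plates with round holes do not belong to the set: leave them, the bearing and the tally counter where they are.

Things in the scene. Friction and masses are not known exactly. Their poses are not given: they have to be found in the camera images.
- tray: fixed low wooden tray, 190 (x) x 130 (y) mm, 4 mm floor, a 6 mm wide rim 12 mm high all round. Origin: centre of its underside, on the worktop; x along its length, z up. On its floor are two grey rubber pads, 4 mm thick (tops 8 mm above the worktop): a rectangular one 76 (x) x 60 (y) mm centred at x = -38 mm, and a round one of 44 mm diameter centred at x = +52 mm
- stack_pad (a point): centre of the top of the tray's rectangular pad, 8 mm above the worktop; axes as the tray's: the spacers' lengths lie along x, either way round
- spacer_large: largest of the three slotted spacers: plain dark steel plate 76 x 60 x 12 mm with ONE open U-slot, 14 mm wide, cut in from the middle of its +x short edge and ending 8 mm short of the centre (the centre itself is solid and can be pressed). Origin: centre of the underside; x along the 76 mm length, y across the 60 mm width, z up. Lies flat on the worktop
- spacer_middle: middle one of the three slotted spacers: plain dark steel plate 64 x 48 x 12 mm with ONE open U-slot, 14 mm wide, cut in from the middle of its +x short edge and ending 8 mm short of the centre (the centre itself is solid and can be pressed). Origin: centre of the underside; x along the 64 mm length, y across the 48 mm width, z up. Lies flat on the worktop
- spacer_small: smallest of the three slotted spacers: plain dark steel plate 52 x 36 x 12 mm with ONE open U-slot, 14 mm wide, cut in from the middle of its +x short edge and ending 8 mm short of the centre (the centre itself is solid and can be pressed). Origin: centre of the underside; x along the 52 mm length, y across the 36 mm width, z up. Lies flat on the worktop
- star_knob: black plastic star knob, 41 x 40 x 32 mm, standing on its round light stem (18 mm diameter); the star-shaped head takes up 12 to 32 mm above its foot. Origin: centre of the foot; z up along the stem. It can be gripped across the head in any direction
- plate_round_hole: look-alike, does not belong: dark steel plate 76 x 60 x 12 mm with one closed round hole (16 mm) in its middle and no slot. Origin: centre of the underside, x along its length. To be left alone
- plate_two_holes: look-alike, does not belong: dark steel plate 64 x 48 x 12 mm with two closed round holes (10 mm) and no slot. Origin: centre of the underside, x along its length. To be left alone
- bearing: bystander: steel ball bearing, a ring of 35 mm diameter, 11 mm high, lying flat; origin: centre of the underside. To be left alone
- tally_counter: bystander: round metal hand tally counter, 45 x 54 x 24 mm with a small lever at one side; origin: centre of the underside. To be left alone
Mind the look-alikes: they are no part of the job. Several things have the shape of the star_knob; the one meant has the colours described above.

How it is judged:
By the outcome, as a careful person would: the job done as asked, in the order asked, and still so for the second after the job is handed in, with the robot touching nothing.
It also fails if it takes over 128 s, if anything falls off the work surface, if the arm or the gripper's body presses on something with over 40 N, if the wrist force passes 120 N, or if a joint passes its speed limit or range.

## Working session

There is one attempt and no reset: what is moved stays moved. The work goes in short steps, Python scripts to look and compute and a tool call to move; the robot and the scene stay as the last step left them, time stands still between calls to the robot, and variables do not carry over. Pictures are saved under pics/ and viewed, and the job is handed in when it is done.

Besides the shell and the picture viewer there is one more tool, called after ">>>" as name([rows], argument=value, ...), one row to a line, values as JSON. arm_command: Moves the arm, as the interface text tells. Its arguments: {"type":"object","properties":{"moves":{"type":"array"}},"required":["moves"]}

```bash
ls; mkdir -p pics; python3 - <<'E'
from plant import bot
import cv2
o=bot.get_obs();print(o, bot.grip_point_offset)
for n in("scene","side","wrist"):
    c=bot.capture(n);cv2.imwrite(f"pics/{n}0.png",c["frame"])
    print(n,{k:v for k,v in c.items() if k!="frame"})
E
```

```text
pics
{'time': 0.0, 'joint_positions': array([-1.30001209e+00,  3.42715607e-01,  1.52506802e+00, -1.20033161e-06,
        1.27537563e+00, -1.45986169e-01]), 'dq': array([ 0.00021644, -0.00211015,  0.00064078, -0.00150973, -0.00125613,
       -0.00029592]), 'tau': array([ 9.98138858e-04, -4.31250143e+01, -2.44216973e+01,  7.18521327e-02,
        5.60707622e-02, -1.23566715e-04]), 'tool_pos': array([ 212.51167439, -479.90417019,  404.03063331]), 'tcp_rot': array([-1.71604984,  1.56922972,  1.84231357]), 'contact_force': array([ 0.16029152, -0.46312173, -0.27333844]), 'moment': array([-0.05831786,  0.00427371, -0.03894663]), 'grip_width': 91.86417199794766} 159.20000000000002
scene {'K': array([[388.92080573,   0.        , 259.20150874],
       [  0.        , 388.92080573, 192.89477539],
       [  0.        ,   0.        ,   1.        ]]), 'k1': -0.01778175278755407, 'origin': array([-151.69237257,  568.66312731,  760.7450165 ]), 'orientation': array([-2.26364529,  0.01635948, -2.33624615])}
side {'K': array([[480.27333957,   0.        , 257.61312186],
       [  0.        , 480.27333957, 198.25458801],
       [  0.        ,   0.        ,   1.        ]]), 'k1': -0.019101240170479476, 'origin': array([   77.88350461, -1251.00997799,   578.04287862]), 'orientation': array([-1.94919732,  0.02408623, -0.31347535])}
wrist {'K': array([[277.85640563,   0.        , 251.38138312],
       [  0.        , 277.85640563, 191.02836371],
       [  0.        ,   0.        ,   1.        ]]), 'k1': -0.06133329777223003, 'T_tool_cam': array([[-3.15487630e-04, -2.79021065e-01,  9.60284929e-01,
         2.00298270e+01],
       [ 9.99999562e-01,  7.58227536e-04,  5.48846421e-04,
        -1.46593677e-01],
       [-8.81254189e-04,  9.60284682e-01,  2.79020704e-01,
        -7.48493701e+01],
       [ 0.00000000e+00,  0.00000000e+00,  0.00000000e+00,
         1.00000000e+00]])}
```

View pics/scene0.png

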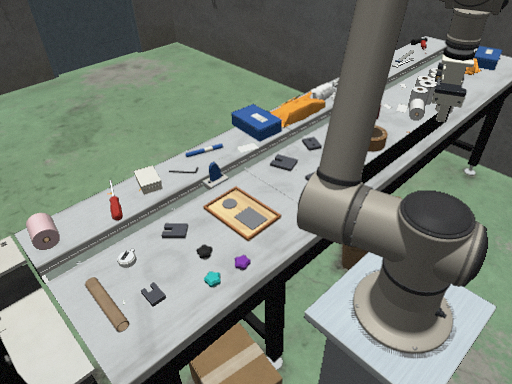

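View pics/side0.png

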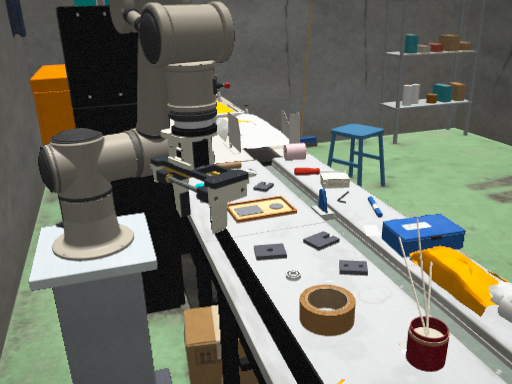

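View pics/wrist0.png

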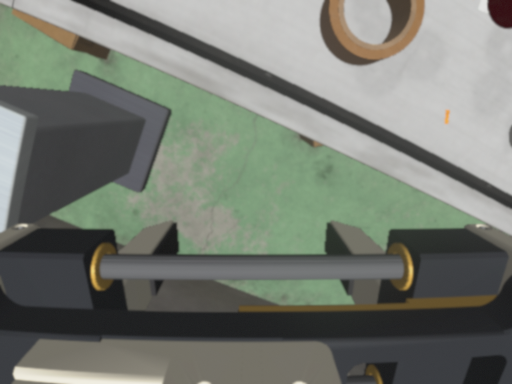

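```bash
cat > h.py <<'E'
import numpy as np,cv2
from scipy.spatial.transform import Rotation as Ro
from plant import bot
def pose(o=None):
    o=o or bot.get_obs(); return Ro.from_euler('xyz',o['tcp_rot']).as_matrix(),np.array(o['tool_pos'])
def cam(c,P=None):
    if 'T_tool_cam' in c:
        R,t=P; T=c['T_tool_cam']; return R@T[:3,:3],R@T[:3,3]+t
    return Ro.from_euler('xyz',c['orientation']).as_matrix(),np.array(c['origin'])
def rays(c,uv):
    uv=np.atleast_2d(np.array(uv,float));K=c['K']
    p=np.c_[(uv[:,0]-K[0,2])/K[0,0],(uv[:,1]-K[1,2])/K[1,1]]
    d=p.copy()
    for _ in range(30): d=p/(1+c['k1']*(d**2).sum(1,keepdims=True))
    return np.c_[d,np.ones(len(d))]
def toplane(c,uv,z,P=None):
    R,t=cam(c,P); d=rays(c,uv)@R.T
    return t+d*((z-t[2])/d[:,2])[:,None]
def proj(c,X,P=None):
    R,t=cam(c,P); q=(np.atleast_2d(X)-t)@R; s=q[:,:2]/q[:,2:]
    s=s*(1+c['k1']*(s**2).sum(1,keepdims=True))
    return s*c['K'][0,0]+c['K'][:2,2]
E
python3 - <<'E'
from h import *
c=bot.capture("scene")
for uv in [(175,231),(153,294),(284,162),(312,143),(242,212),(204,251),(212,279),(242,262),(127,258),(311,177),(375,138)]: print(uv,toplane(c,uv,12)[0].round())
s=bot.capture("side")
for uv in [(270,252),(321,240),(353,268),(293,275),(263,187),(262,210)]: print(uv,toplane(s,uv,12)[0].round())
cv2.imwrite("pics/sc1.png",cv2.resize(c["frame"][130:330,80:340],None,fx=3,fy=3,interpolation=cv2.INTER_CUBIC))
cv2.imwrite("pics/sd1.png",cv2.resize(s["frame"][160:300,180:380],None,fx=4,fy=4,interpolation=cv2.INTER_CUBIC))
R,t=pose();print(R.round(4),t)
E
```

```text
(175, 231) [552. 226.  12.]
(153, 294) [417. 380.  12.]
(284, 162) [ 565. -217.   12.]
(312, 143) [ 575. -373.   12.]
(242, 212) [480.  46.  12.]
(204, 251) [439. 214.  12.]
(212, 279) [355. 255.  12.]
(242, 262) [344. 169.  12.]
(127, 258) [558. 368.  12.]
(311, 177) [ 448. -218.   12.]
(375, 138) [ 435. -558.   12.]
(270, 252) [ 421. -248.   12.]
(321, 240) [ 567. -232.   12.]
(353, 268) [ 575. -389.   12.]
(293, 275) [ 434. -370.   12.]
(263, 187) [553. 200.  12.]
(262, 210) [487.  12.  12.]
[[-2.000e-04  4.049e-01 -9.144e-01]
 [ 6.000e-04 -9.144e-01 -4.049e-01]
 [-1.000e+00 -6.000e-04 -1.000e-04]] [ 212.55278632 -479.98162242  404.4356207 ]
```

View pics/sc1.png

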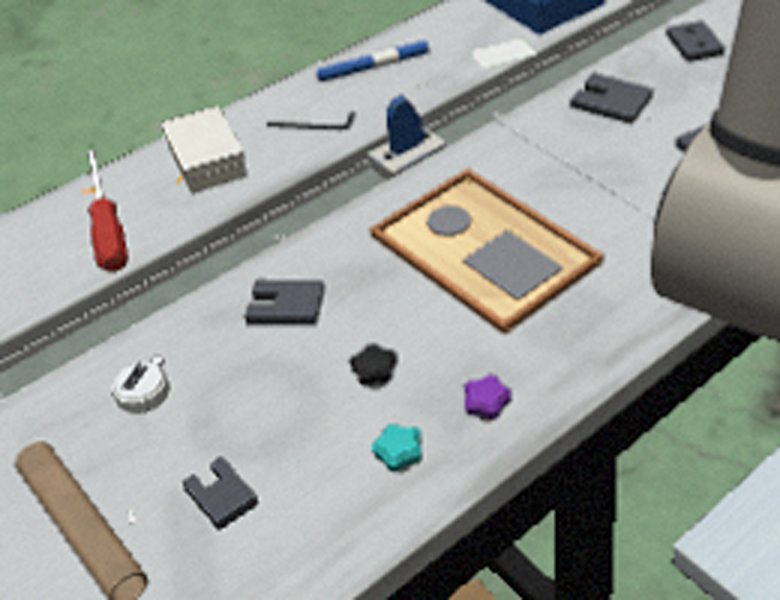

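View pics/sd1.png

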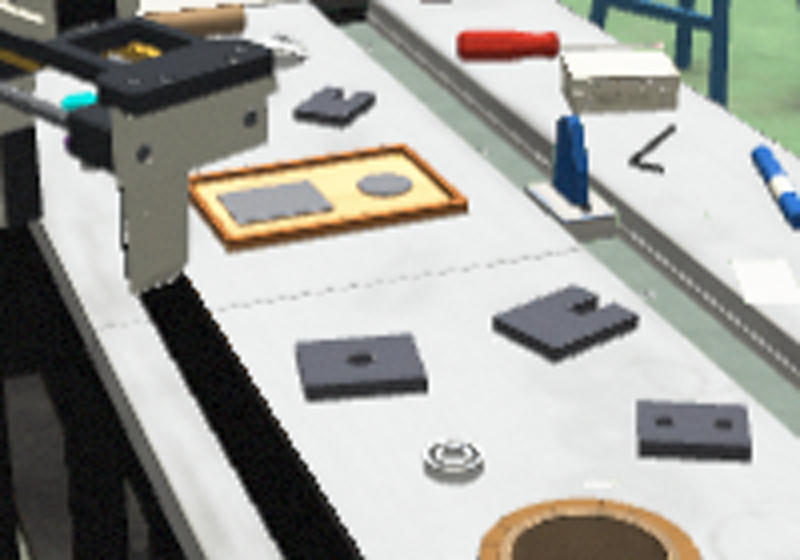

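>>> arm_command([
  [0,-1,-4,0,1],
  [0,-2,-9,0,1],
  [0,-3,-13.5,0,1],
  [0,-4,-18,0,1],
  [0,-5,-22.5,0,1],
  [0,-6,-27,0,1],
  [0,-7,-31.5,0,1],
  [0,-8,-36,0,1],
  [0,-9,-40,0,1],
  [0,-9.3,-42.8,0,1],
])

```text
time: 1.25
tool_pos: [568.0, -219.3, 404.3]
tcp_rot: [-1.797, 1.569, 1.764]
contact_force: [0.1, -0.1, -0.5]
grip_width: 91.6
```

>>> arm_command([
  [0,0,0,0,1],
  [0,0,0,0,1],
])

```text
time: 1.45
tool_pos: [568.2, -218.8, 403.6]
tcp_rot: [-1.262, 1.569, 2.3]
contact_force: [-0.1, -0.3, 0.0]
grip_width: 91.9
```

```bash
cat > look.py <<'E'
import sys,pickle
from h import *
n=sys.argv[1]
o=bot.get_obs();P=pose(o)
c=bot.capture("wrist");cv2.imwrite(f"pics/{n}.png",c["frame"])
pickle.dump((c,P,o),open(f"pics/{n}.pkl","wb"))
print(o['time'],o['tool_pos'].round(1),np.degrees(np.arctan2(P[0][1,1],P[0][0,1])).round(2),o['joint_positions'].round(2),o['grip_width'].round(1),o['contact_force'].round(1))
E
python3 look.py w1
```

```text
Traceback (most recent call last):
  File "look.py", line 7, in <module>
    print(o['time'],o['tool_pos'].round(1),np.degrees(np.arctan2(P[0][1,1],P[0][0,1])).round(2),o['joint_positions'].round(2),o['grip_width'].round(1),o['contact_force'].round(1))
                                                                                                                              ^^^^^^^^^^^^^^^^^^^^^
AttributeError: 'float' object has no attribute 'round'
```

View pics/w1.png

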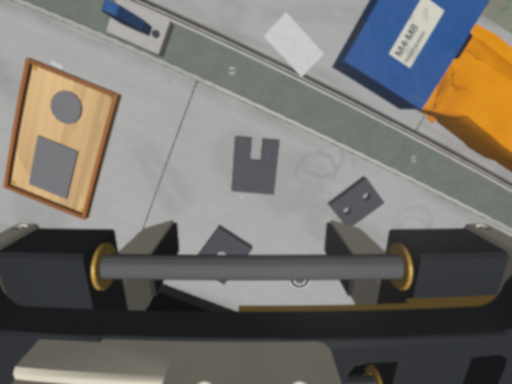

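```bash
sed -i "s/o\['grip_width'\].round(1)/round(o['grip_width'],1)/" look.py
python3 - <<'E'
from h import *
import pickle
c,P,o=pickle.load(open("pics/w1.pkl","rb"));f=c["frame"]
print(P[0].round(4))
for uv in [(256,180),(240,165),(55,165),(45,180),(66,107),(256,150),(300,160),(300,185),(90,130)]: print(uv,f[uv[1],uv[0]])
print(f[165,225:290].mean(1).round())
print(f[125:205,242].mean(1).round())
cv2.imwrite("pics/z1.png",cv2.resize(f[120:210,210:310],None,fx=6,fy=6,interpolation=cv2.INTER_NEAREST))
E
```

```text
[[-1.400e-03  4.082e-01 -9.129e-01]
 [ 1.600e-03 -9.129e-01 -4.082e-01]
 [-1.000e+00 -2.000e-03  7.000e-04]]
(256, 180) [95 90 89]
(240, 165) [94 89 88]
(55, 165) [122 120 119]
(45, 180) [122 119 118]
(66, 107) [123 120 121]
(256, 150) [159 160 160]
(300, 160) [149 151 151]
(300, 185) [159 160 160]
(90, 130) [121 165 197]
[159. 160. 160. 160. 161. 161. 158. 144. 117.  97.  91.  91.  91.  92.
  90.  90.  91.  91.  90.  90.  90.  91.  91.  90.  91.  90.  90.  90.
  90.  90.  91.  90.  90.  90.  90.  90.  90.  90.  90.  90.  90.  90.
  89.  89.  90.  89.  90.  89.  89.  89.  94. 110. 135. 152. 159. 159.
 159. 159. 158. 159. 159. 159. 159. 158. 159.]
[166. 165. 165. 165. 165. 164. 163. 161. 159. 156. 144. 120.  98.  91.
  91.  91.  91.  91.  92.  91.  91.  91.  91.  91.  91.  91.  90.  91.
  90.  90.  90.  90.  90.  90.  90.  90.  89.  90.  90.  91.  91.  91.
  91.  91.  91.  90.  92.  91.  90.  92.  91.  91.  91.  91.  91.  91.
  91.  90.  90.  90.  90.  91.  91.  92.  91.  96. 112. 139. 159. 167.
 171. 177. 178. 172. 168. 167. 168. 168. 169. 169.]
```

View pics/z1.png

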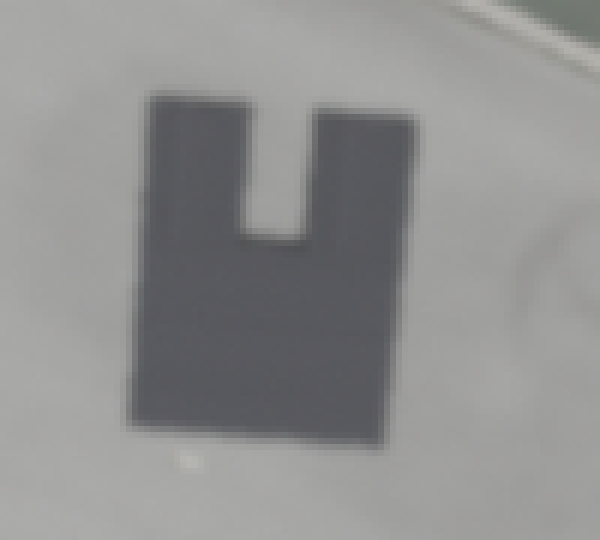

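```bash
cat > meas.py <<'E'
from h import *
import pickle
def load(n): return pickle.load(open(f"pics/{n}.pkl","rb"))
def contour(f,box,thr,S=8):
    x0,y0,x1,y1=box
    g=f[y0:y1,x0:x1].mean(2).astype(np.float32) if f.ndim==3 else f[y0:y1,x0:x1].astype(np.float32)
    g=cv2.resize(g,None,fx=S,fy=S,interpolation=cv2.INTER_CUBIC)
    m=((g<thr)).astype(np.uint8)
    cs,_=cv2.findContours(m,cv2.RETR_EXTERNAL,cv2.CHAIN_APPROX_NONE)
    k=max(cs,key=cv2.contourArea)[:,0].astype(float)
    return (k+.5)/S-.5+[x0,y0]
def rect(c,P,k,ztop,zbot):
    X=toplane(c,k,ztop,P)[:,:2]; (cx,cy),(w,h),a=cv2.minAreaRect(X.astype(np.float32))
    if w<h: w,h,a=h,w,a+90
    a=np.radians(a); t=cam(c,P)[1]; u=np.array([np.cos(a),np.sin(a)]);v=np.array([-u[1],u[0]])
    C=np.array([cx,cy]);out=[]
    for n,L in((u,w),(v,h)):
        e=[]
        for s in(1,-1):
            nn=s*n; d=(C+nn*L/2-t[:2])@nn   # edge dist from nadir along outward normal
            if d<0: d*= (t[2]-zbot)/(t[2]-ztop)   # side visible: silhouette edge is the bottom edge
            e.append(d)
        out.append((e[0],e[1],n))
    ctr=t[:2]+sum(n*(a_-b_)/2 for a_,b_,n in out)
    sz=[a_+b_ for a_,b_,n in out]
    return ctr,sz,(np.degrees(a)+90)%180-90,X
def plate(n,box,thr,z=12,zb=0):
    c,P,o=load(n); k=contour(c["frame"],box,thr); r=rect(c,P,k,z,zb)
    print(n,"ctr",r[0].round(1),"size",np.round(r[1],1),"ang",round(r[2],2)); return r
def shift(C,yaw,tip,P=None,o=None):
    "tool shift (cm), turn (deg) to put tool axis at C xy with fingertip height tip; jaw axis along yaw (mod 180)"
    R,t=P or pose(); T=np.array([C[0],C[1],tip])
    # fingertip target along own tool axis
    tcp=T-178*R[:,0]
    d=R.T@(tcp-t)/10
    cur=np.degrees(np.arctan2(R[1,1],R[0,1])); dy=(yaw-cur+90)%180-90
    # tool x is down: +turn about tool x = -yaw
    print("shift cm",d.round(2),"turn",round(-dy,1),"cur yaw",round(cur,1))
E
python3 - <<'E'
from meas import *
r=plate("w1",(215,120,300,210),126)
c,P,o=load("w1")
shift(r[0],r[2]+90,100,P)
f=c["frame"].astype(int)
# tray pads: grey low saturation dark
for nm,box in(("rect",(25,130,85,205)),("round",(45,85,90,130))):
    x0,y0,x1,y1=box
    sat=255-(f[:,:,2]-f[:,:,0]).clip(0,255)
    k=contour((f[:,:,2]-f[:,:,0]).astype(np.float32),box,35)
    print(nm,*[np.round(q,1) for q in rect(c,P,k,8,4)[:3]])
E
```

```text
w1 ctr [ 571.5 -221. ] size [75.9 60.2] ang 19.48
shift cm [12.56  0.4  -0.23] turn 4.6 cur yaw -65.9
rect [451.4  41.6] [74.5 58.1] 1.3
round [541.2  43.5] [40.9 42. ] -77.2
```

>>> arm_command([
  [4,0.2,-0.1,2,1],
  [8,0.4,-0.2,4.6,1],
  [12.5,0.4,-0.2,4.6,1],
  [12.5,0.4,-0.2,4.6,1],
  [12.5,0.4,-0.2,4.6,1],
])

```text
time: 2.0
tool_pos: [570.4, -223.2, 279.7]
tcp_rot: [-0.986, 1.568, 2.493]
contact_force: [0.2, -0.6, 0.6]
grip_width: 92.1
```

```bash
python3 look.py w2
```

```text
2.0 [ 570.4 -223.2  279.7] -70.66 [-0.5   0.62  1.43  0.    1.09  0.73] 92.1 [ 0.2 -0.6  0.6]
```

View pics/w2.png

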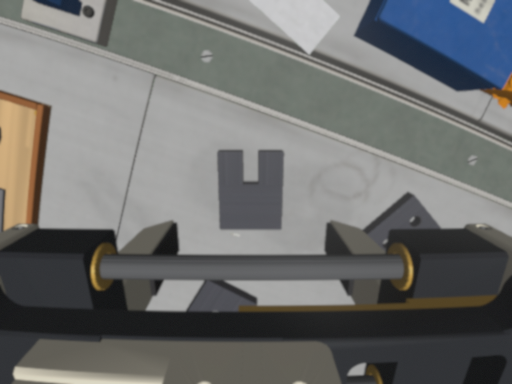

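```bash
python3 - <<'E'
from meas import *
r1=plate("w1",(215,120,300,210),126);r=plate("w2",(205,135,298,240),126)
# top height from two views: far-edge corners (row bottom = top-face edge in both views)
c1,P1,_=load("w1");c2,P2,_=load("w2")
# scale: apparent y width ratio between views
for z in (0,6,12,18): 
    a=plate("w1",(215,120,300,210),126,z,z);b=plate("w2",(205,135,298,240),126,z,z)
c,P,o=load("w2");shift(r[0],r[2]+90,5,P)
E
```

```text
w1 ctr [ 571.5 -221. ] size [75.9 60.2] ang 19.48
w2 ctr [ 571.7 -221.1] size [75.6 60.3] ang 19.36
w1 ctr [ 569.9 -221.9] size [79.5 62.1] ang 19.48
w2 ctr [ 569.1 -221.9] size [81.  63.2] ang 19.36
w1 ctr [ 571.  -221.4] size [78.2 61.2] ang 19.48
w2 ctr [ 570.8 -221.3] size [79.1 61.8] ang 19.36
w1 ctr [ 572.  -220.8] size [77.  60.2] ang 19.48
w2 ctr [ 572.4 -220.8] size [77.3 60.3] ang 19.36
w1 ctr [ 573.  -220.3] size [75.7 59.2] ang 19.48
w2 ctr [ 574.1 -220.3] size [75.4 58.9] ang 19.36
shift cm [ 9.67 -0.1  -0.23] turn -0.0 cur yaw -70.7
```

>>> arm_command([
  [4,-0.1,-0.2,0,1],
  [7,-0.1,-0.2,0,1],
  [8.6,-0.1,-0.2,0,1],
  [9.6,-0.1,-0.2,0,1],
  [9.6,-0.1,-0.2,0,1],
  [9.6,-0.1,-0.2,0,1],
])

```text
time: 2.65
tool_pos: [573.4, -222.1, 187.2]
tcp_rot: [2.416, 1.566, -0.388]
contact_force: [-0.1, -0.6, 0.6]
grip_width: 91.8
```

```bash
python3 - <<'E'
from meas import *
o=bot.get_obs();shift((571.6,-221.1),109.4,5)
E
```

```text
shift cm [ 0.42 -0.21  0.19] turn -0.0 cur yaw -70.6
```

>>> arm_command([
  [0.3,-0.2,0.2,0,1],
  [0.3,-0.2,0.2,0,1],
])

```text
time: 2.85
tool_pos: [570.8, -221.0, 185.3]
tcp_rot: [2.375, 1.565, -0.429]
contact_force: [0.6, 0.4, 0.1]
grip_width: 91.8
```

```bash
python3 - <<'E'
from meas import *
for i in range(4):
  o=bot.get_obs();shift((571.6,-221.1),109.4,5,pose(o)); print(o['tool_pos'].round(2),pose(o)[0][:,0].round(4)); bot.capture("wrist")
E
```

```text
shift cm [ 0.23 -0.04  0.01] turn -0.0 cur yaw -70.6
[ 570.85 -220.96  185.27] [ 0.0055 -0.0025 -1.    ]
shift cm [ 0.2  -0.03  0.01] turn -0.0 cur yaw -70.6
[ 570.87 -220.94  185.05] [ 0.0052 -0.0023 -1.    ]
shift cm [ 0.19 -0.03  0.01] turn -0.0 cur yaw -70.6
[ 570.9  -220.92  184.86] [ 0.005  -0.0022 -1.    ]
shift cm [ 0.17 -0.02  0.01] turn -0.0 cur yaw -70.6
[ 570.89 -220.92  184.69] [ 0.0048 -0.0021 -1.    ]
```

>>> arm_command([
  [0,0,0,0,0],
  [0,0,0,0,0],
  [0,0,0,0,0],
  [0,0,0,0,0],
  [0,0,0,0,0],
  [0,0,0,0,0],
])

```text
time: 3.65
tool_pos: [570.9, -220.9, 184.4]
tcp_rot: [2.402, 1.566, -0.402]
contact_force: [0.8, -0.1, 0.3]
grip_width: 59.3
```

```bash
python3 - <<'E'
from meas import *
o=bot.get_obs();shift((571.6,-221.1),109.4,5,pose(o)); print(o['tool_pos'].round(2),pose(o)[0][:,0].round(4),o['grip_width'],o['contact_force'])
shift((451,42),90,100,pose(o))
E
```

```text
shift cm [ 0.14 -0.02 -0.  ] turn -0.0 cur yaw -70.6
[ 570.86 -220.91  184.43] [ 0.0044 -0.0019 -1.    ] 59.294825358108746 [ 0.78586883 -0.09084038  0.30579595]
shift cm [ -9.46 -28.8    2.62] turn 19.4 cur yaw -70.6
```

```bash
python3 - <<'E'
from meas import *
shift((390,42),-89,160)
E
```

```text
shift cm [-15.49 -30.81   8.36] turn 18.4 cur yaw -70.6
```

>>> arm_command([
  [-1,0,0,0,0],
  [-4,0,0,0,0],
  [-8,-3,1,0,0],
  [-12,-6,2,3,0],
  [-15.5,-10,3.2,6,0],
  [-15.5,-15,4.5,9,0],
  [-15.5,-20,6,12,0],
  [-15.5,-25,7.2,15,0],
  [-15.5,-29,8,18.4,0],
  [-15.5,-30.8,8.4,18.4,0],
])

```text
time: 4.65
tool_pos: [385.9, 44.6, 338.6]
tcp_rot: [2.785, 1.568, -0.339]
contact_force: [0.4, -0.4, -2.4]
grip_width: 59.3
```

>>> arm_command([
  [0,0,0,0,0],
  [0,0,0,0,0],
  [0,0,0,0,0],
])

```text
time: 4.95
tool_pos: [386.6, 44.0, 338.9]
tcp_rot: [2.806, 1.566, -0.319]
contact_force: [0.4, 0.3, -2.2]
grip_width: 59.4
```

```bash
python3 look.py w3
```

```text
4.95 [386.6  44.  338.9] -89.05 [-0.08  0.17  1.97 -0.    1.    1.47] 59.4 [ 0.4  0.3 -2.2]
```

View pics/w3.png

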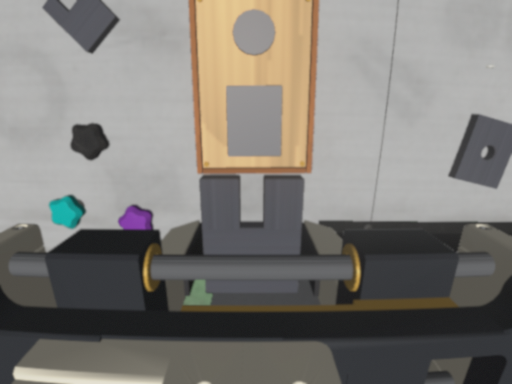

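```bash
cat >> meas.py <<'E'
def pads(n,rb,cb,thr=35):
    c,P,o=load(n); f=c["frame"].astype(np.float32); d=f[:,:,2]-f[:,:,0]
    r=rect(c,P,contour(d,rb,thr),8,4); print("rect",*[np.round(q,2) for q in r[:3]])
    k=contour(d,cb,thr); X=toplane(c,k,8,P)[:,:2].astype(np.float32); e=cv2.fitEllipse(X); print("round",np.round(e[0],1),np.round(e[1],1))
    v=np.array(e[0])-r[0]; print("line angle",np.degrees(np.arctan2(v[1],v[0])).round(2),"dist",np.hypot(*v).round(1))
    return r,e
E
python3 - <<'E'
from meas import *
c,P,o=load("w3");f=c["frame"].astype(int)
print((f[120,215:295,2]-f[120,215:295,0]))
pads("w3",(205,75,303,168),(222,5,288,62))
print(P[0].round(4))
# held plate: vertical edges
g=c["frame"].mean(2)
print(g[200,190:310].round())
E
```

```text
[77 77 78 77 79 80 80 81 80 81 77 56 23  5  3  2  1  2  2  2  2  2  2  1
  1  1  1  1  1  1  2  1  1  2  1  2  2  1  2  1  2  2  1  1  1  1  0  1
  1  1  1  1  1  1  1  1  1  1  2  2  2  1  2  2  2 10 34 64 77 79 80 80
 79 79 77 75 74 74 74 75]
rect [451.53  41.72] [75.18 59.54] 1.27
round [541.1  43.7] [42.2 42.7]
line angle 1.29 dist 89.6
[[ 0.0043  0.0165 -0.9999]
 [-0.0014 -0.9999 -0.0165]
 [-1.      0.0015 -0.0042]]
[176. 176. 176. 177. 177. 177. 177. 177. 175. 163. 132. 102.  91.  90.
  91.  90.  90.  89.  88.  89.  90.  90.  93.  94.  94.  92.  91.  91.
  91.  91.  91.  91.  91.  90.  90.  90.  90.  90.  90.  90.  89.  89.
  90.  90.  91.  91.  91.  90.  87.  90. 118. 150. 164. 166. 166. 167.
 166. 165. 166. 165. 165. 165. 165. 165. 166. 165. 166. 166. 165. 164.
 165. 160. 144. 109.  87.  86.  90.  91.  90.  90.  90.  89.  88.  88.
  89.  90.  92.  93.  94.  93.  92.  92.  91.  91.  92.  92.  91.  91.
  91.  92.  91.  92.  92.  92.  91.  91.  91.  92.  92.  93.  94.  96.
 108. 136. 163. 173. 175. 175. 175. 174.]
```

```bash
cat >> meas.py <<'E'
def toolpt(c,uv,xt):
    T=c['T_tool_cam'];d=rays(c,uv)@T[:3,:3].T;t=T[:3,3]
    return (t+d*((xt-t[0])/d[:,0])[:,None])[:,1:]
E
python3 - <<'E'
from meas import *
c,P,o=load("w3");g=c["frame"].mean(2)
for u0,u1 in((190,225),(275,310)):pass
def cross(line,thr=130):
    s=np.sign(line-thr);i=np.where(s[1:]!=s[:-1])[0];return [k+(line[k]-thr)/(line[k]-line[k+1]) for k in i]
for r in (185,195,205,215):
    x=[190+q for q in cross(g[r,190:315])]; print(r,np.round(x,2),*[toolpt(c,[(q,r)],172)[0].round(2) for q in x])
for u in (210,220,230,275,285,295):
    y=[168+q for q in cross(g[168:200,u])]; print(u,np.round(y,2),*[(toolpt(c,[(u,q)],184)[0].round(2),toolpt(c,[(u,q)],172)[0].round(2)) for q in y])
E
```

```text
185 [199.1  240.2  262.61 303.6 ] [-29.56 -34.23] [ -6.24 -34.24] [  6.45 -34.24] [ 29.72 -34.27]
195 [199.84 240.18 262.4  302.84] [-29.44 -28.29] [ -6.31 -28.32] [  6.4  -28.33] [ 29.59 -28.34]
205 [200.03 240.47 262.36 302.61] [-29.64 -22.24] [ -6.2  -22.27] [  6.45 -22.28] [ 29.78 -22.28]
215 [200.87 240.38 262.41 301.78] [-29.47 -16.05] [ -6.32 -16.09] [  6.56 -16.1 ] [ 29.63 -16.09]
210 []
220 []
230 []
275 [172.6  173.56] (array([ 14.34, -38.79]), array([ 13.29, -41.43])) (array([ 14.36, -38.2 ]), array([ 13.31, -40.88]))
285 [172.35 174.   174.  ] (array([ 20.38, -38.95]), array([ 18.89, -41.58])) (array([ 20.42, -37.94]), array([ 18.92, -40.63])) (array([ 20.42, -37.94]), array([ 18.92, -40.63]))
295 [172.33 174.06] (array([ 26.43, -38.98]), array([ 24.5, -41.6])) (array([ 26.48, -37.91]), array([ 24.54, -40.61]))
```

```bash
python3 - <<'E'
from meas import *
shift((451.5,41.7),91.28,30)
E
```

```text
shift cm [13.1   0.27 -6.37] turn -0.4 cur yaw -89.1
```

>>> arm_command([
  [3,0.1,-3,-0.4,0],
  [6,0.3,-6.4,-0.4,0],
  [10,0.3,-6.4,-0.4,0],
  [13,0.3,-6.4,-0.4,0],
  [13,0.3,-6.4,-0.4,0],
  [13,0.3,-6.4,-0.4,0],
  [13,0.3,-6.4,-0.4,0],
])

```text
time: 5.7
tool_pos: [452.0, 41.2, 210.5]
tcp_rot: [2.894, 1.564, -0.226]
contact_force: [0.5, -0.2, -2.5]
grip_width: 59.5
```

```bash
python3 look.py w4; python3 - <<'E'
from meas import *
shift((451.5,41.7),91.28,14.9); print(pose()[0].round(4))
E
```

```text
5.7 [452.   41.2 210.5] -88.73 [-0.08  0.49  1.95 -0.    0.7   1.47] 59.5 [ 0.5 -0.2 -2.5]
shift cm [ 1.77 -0.07  0.19] turn 0.0 cur yaw -88.7
[[ 0.0073  0.0225 -0.9997]
 [-0.0016 -0.9997 -0.0225]
 [-1.      0.0018 -0.0073]]
```

View pics/w4.png

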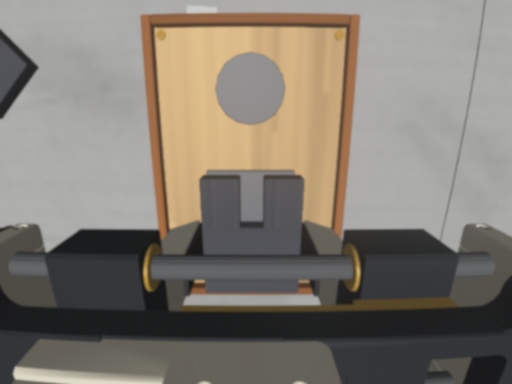

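>>> arm_command([
  [0.7,-0.1,0.2,0,0],
  [1.3,-0.1,0.2,0,0],
  [1.5,-0.1,0.2,0,0],
  [1.5,-0.1,0.2,0,0],
  [1.5,-0.1,0.2,0,0],
  [1.5,-0.1,0.2,0,0],
])

```text
time: 6.35
tool_pos: [450.1, 42.3, 195.7]
tcp_rot: [2.907, 1.563, -0.212]
contact_force: [0.4, -0.4, -2.1]
grip_width: 59.3
```

```bash
python3 - <<'E'
from meas import *
shift((451.5,41.7),91.28,14.4); print(pose()[0].round(4)[:,0])
E
```

```text
shift cm [ 0.33  0.03 -0.  ] turn 0.0 cur yaw -88.7
[ 0.0075 -0.0016 -1.    ]
```

>>> arm_command([
  [0.1,0,0,0,0],
  [0.2,0,0,0,0],
  [0.3,0,0,0,0],
  [0.3,0,0,0,0],
])

```text
time: 6.75
tool_pos: [450.1, 42.3, 192.6]
tcp_rot: [2.904, 1.563, -0.215]
contact_force: [-0.7, 0.8, -2.3]
grip_width: 59.9
```

>>> arm_command([
  [0.05,0,0,0,0],
  [0.1,0,0,0,0],
  [0.1,0,0,0,0],
])

```text
time: 7.05
tool_pos: [450.1, 42.3, 192.4]
tcp_rot: [2.896, 1.563, -0.222]
contact_force: [-3.6, 0.7, 8.1]
grip_width: 59.3
```

>>> arm_command([
  [-0.05,0,0,0,0.77],
  [-0.05,0,0,0,0.77],
  [-0.05,0,0,0,0.77],
  [-0.05,0,0,0,0.77],
])

```text
time: 7.45
tool_pos: [450.1, 42.3, 192.8]
tcp_rot: [2.902, 1.563, -0.217]
contact_force: [-0.4, -0.1, -0.8]
grip_width: 70.8
```

>>> arm_command([
  [-1,0,0,0,0.77],
  [-3,0,0,0,0.77],
  [-5,0,0,0,0.3],
  [-6,0,0,0,0],
  [-6,0,0,0,0],
  [-6,0,0,0,0],
])

```text
time: 8.05
tool_pos: [449.5, 42.4, 252.6]
tcp_rot: [2.899, 1.563, -0.22]
contact_force: [0.7, -0.3, -0.9]
grip_width: 43.4
```

```bash
python3 look.py w5; python3 - <<'E'
from meas import *
shift((451.5,41.7),91.28,20); print(pose()[0].round(4)[:,0])
E
```

```text
8.05 [449.5  42.4 252.6] -88.7 [-0.08  0.41  1.92 -0.    0.8   1.47] 43.4 [ 0.7 -0.3 -0.9]
shift cm [ 5.43  0.04 -0.05] turn 0.0 cur yaw -88.7
[ 0.0067 -0.0016 -1.    ]
```

View pics/w5.png

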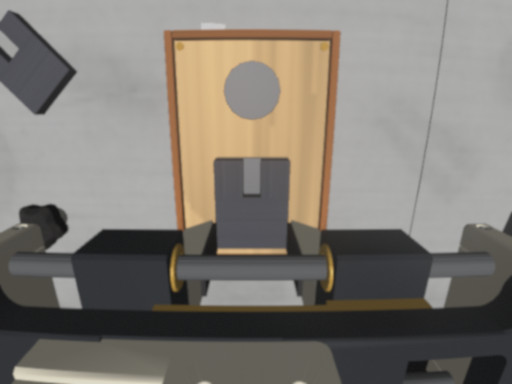

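```bash
python3 - <<'E'
from meas import *
c,P,o=load("w5");f=c["frame"].astype(np.float32)
d=(f[:,:,2]-f[:,:,0])
print(d[150:170,225],d[240:256,252],f[240:256,252].mean(1))
r=rect(c,P,contour(d,(205,145,300,252),35),20,8);print(*[np.round(q,2) for q in r[:3]])
E
```

```text
[82. 83. 82. 82. 83. 81. 71. 50. 26. 13.  7.  4.  3.  2.  3.  3.  2.  2.
  1.  1.] [-7. -7. -6. -6. -6. -6. -4. 10. 38. 65. 80. 83. 79. 68. 49. 23.] [ 86.333336  86.666664  86.333336  86.        86.        87.
  87.        97.666664 124.333336 154.       171.       174.66667
 166.33333  139.33333  100.        65.333336]
[450.2   41.25] [80.99 78.85] -88.73
```

>>> arm_command([
  [2,0,0,0,0],
  [3.5,0,0,0,0],
  [4.5,0,0,0,0],
  [4.5,0,0,0,0],
  [4.5,0,0,0,0],
])

```text
time: 8.6
tool_pos: [449.7, 42.4, 207.1]
tcp_rot: [2.853, 1.565, -0.266]
contact_force: [-0.1, 0.4, -0.0]
grip_width: 1.3
```

```bash
python3 - <<'E'
from meas import *
shift((451.5,41.7),91.28,20); print(pose()[0].round(4)[:,0],bot.get_obs()['contact_force'],bot.get_obs()['grip_width'])
E
```

```text
shift cm [ 0.91  0.04 -0.07] turn 0.0 cur yaw -88.7
[ 0.0059 -0.0016 -1.    ] [-0.07856979  0.36909574 -0.02129156] 1.276294597172713
```

>>> arm_command([
  [0.4,0,0,0,0],
  [0.75,0,0,0,0],
  [0.75,0,0,0,0],
  [0.75,0,0,0,0],
])

```text
time: 9.0
tool_pos: [449.8, 42.3, 199.7]
tcp_rot: [2.864, 1.565, -0.255]
contact_force: [-0.3, 0.3, -0.2]
grip_width: 0.4
```

>>> arm_command([
  [0.05,0,0,0,0],
  [0.1,0,0,0,0],
])

```text
time: 9.2
tool_pos: [449.8, 42.3, 198.8]
tcp_rot: [2.87, 1.564, -0.249]
contact_force: [0.3, -0.0, 0.1]
grip_width: 0.6
```

>>> arm_command([
  [0.08,0,0,0,0],
  [0.08,0,0,0,0],
])

```text
time: 9.4
tool_pos: [449.9, 42.3, 198.3]
tcp_rot: [2.874, 1.564, -0.245]
contact_force: [-1.0, -0.3, 4.0]
grip_width: 0.4
```

>>> arm_command([
  [0.04,0,0,0,0],
])

```text
time: 9.5
tool_pos: [449.8, 42.4, 198.2]
tcp_rot: [2.871, 1.564, -0.248]
contact_force: [-1.0, -0.4, 7.8]
grip_width: 0.4
```

>>> arm_command([
  [0.02,0,0,0,0],
  [0.02,0,0,0,0],
  [0.02,0,0,0,0],
])

```text
time: 9.8
tool_pos: [449.8, 42.4, 198.2]
tcp_rot: [2.872, 1.564, -0.247]
contact_force: [-2.7, -0.6, 5.8]
grip_width: 0.5
```

>>> arm_command([
  [0.02,0,0,0,0],
  [0.02,0,0,0,0],
  [0.02,0,0,0,0],
])

```text
time: 10.1
tool_pos: [449.8, 42.3, 198.3]
tcp_rot: [2.873, 1.563, -0.245]
contact_force: [-1.8, 0.3, 5.2]
grip_width: 0.5
```

>>> arm_command([
  [-2,0,0,0,0.3],
  [-6,0,0,0,0.6],
  [-10,0,-1,0,1],
  [-15,-4,-2,0,1],
  [-18,-8,-4,0,1],
  [-18,-13,-6,0,1],
  [-18,-17,-8,0,1],
  [-18,-18,-8,0,1],
  [-18,-18,-8,0,1],
  [-18,-18,-8,0,1],
])

```text
time: 11.1
tool_pos: [524.2, 224.6, 377.7]
tcp_rot: [2.707, 1.565, -0.411]
contact_force: [0.3, -0.1, 0.1]
grip_width: 75.9
```

```bash
python3 look.py w6
```

```text
11.1 [524.2 224.6 377.7] -88.63 [ 0.27  0.45  1.44 -0.    1.25  1.82] 75.9 [ 0.3 -0.1  0.1]
```

View pics/w6.png

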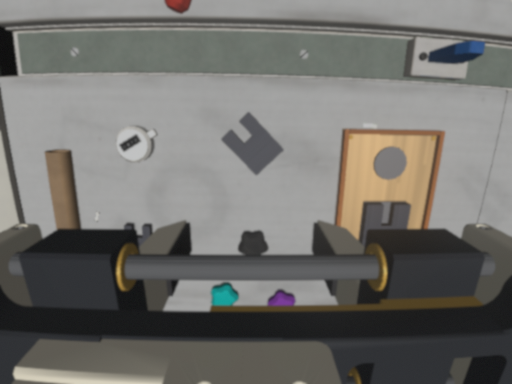

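```bash
python3 - <<'E'
from meas import *
r=plate("w6",(210,105,295,180),126)
c,P,o=load("w6");print(P[0].round(4)[:,0])
shift(r[0],r[2]+90,100,P)
E
```

```text
w6 ctr [561.3 223.3] size [64.3 48.6] ang 45.07
[ 0.0057 -0.0025 -1.    ]
shift cm [ 9.99  0.15 -3.55] turn -43.7 cur yaw -88.6
```

>>> arm_command([
  [2,0.1,-1,-8,1],
  [4,0.1,-2,-16,1],
  [6,0.1,-3,-24,1],
  [8,0.1,-3.5,-32,1],
  [10,0.1,-3.5,-40,1],
  [10,0.1,-3.5,-43.7,1],
  [10,0.1,-3.5,-43.7,1],
  [10,0.1,-3.5,-43.7,1],
  [10,0.1,-3.5,-43.7,1],
])

```text
time: 12.05
tool_pos: [559.9, 222.9, 278.8]
tcp_rot: [2.05, 1.563, -0.308]
contact_force: [-0.7, -0.1, -0.4]
grip_width: 92.0
```

```bash
python3 look.py w7; python3 - <<'E'
from meas import *
r=plate("w7",(205,135,298,245),126)
for z in(6,12,18):plate("w7",(205,135,298,245),126,z,z);plate("w6",(210,105,295,180),126,z,z)
c,P,o=load("w7");print(P[0].round(4)[:,0])
shift(r[0],r[2]+90,5.5,P)
E
```

```text
12.05 [559.9 222.9 278.8] -45.12 [ 0.25  0.6   1.47 -0.    1.07  1.04] 92.0 [-0.7 -0.1 -0.4]
w7 ctr [561.4 223.3] size [64.2 48.5] ang 44.92
w7 ctr [560.9 222.7] size [67.7 49.7] ang 44.92
w6 ctr [560.7 223.2] size [65.4 49.4] ang 45.07
w7 ctr [562.1 224. ] size [66.1 48.5] ang 44.92
w6 ctr [561.3 223.2] size [64.3 48.6] ang 45.07
w7 ctr [563.3 225.3] size [64.5 47.3] ang 44.92
w6 ctr [562.  223.3] size [63.2 47.7] ang 45.07
[ 0.007  -0.0022 -1.    ]
shift cm [ 9.53 -0.1  -0.04] turn -0.0 cur yaw -45.1
```

View pics/w7.png

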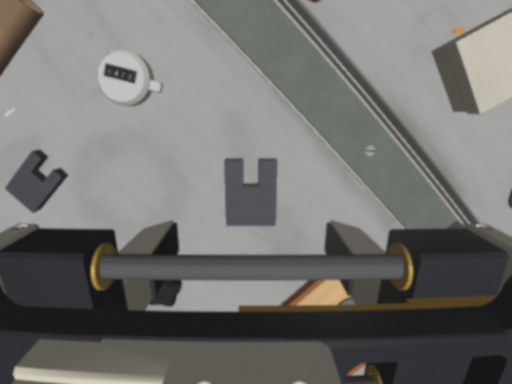

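>>> arm_command([
  [4,-0.1,0,0,1],
  [7,-0.1,0,0,1],
  [8.6,-0.1,0,0,1],
  [9.5,-0.1,0,0,1],
  [9.5,-0.1,0,0,1],
  [9.5,-0.1,0,0,1],
  [9.5,-0.1,0,0,1],
])

```text
time: 12.8
tool_pos: [560.3, 223.7, 185.2]
tcp_rot: [2.184, 1.561, -0.173]
contact_force: [0.2, 0.7, 0.1]
grip_width: 91.7
```

```bash
python3 - <<'E'
from meas import *
shift((561.4,223.3),135,5.5);print(pose()[0][:,0].round(4))
E
```

```text
shift cm [ 0.17 -0.03  0.05] turn -0.1 cur yaw -45.1
[ 0.0094 -0.0016 -1.    ]
```

>>> arm_command([
  [0.1,0,0,0,1],
  [0.1,0,0,0,0],
  [0.1,0,0,0,0],
  [0.1,0,0,0,0],
  [0.1,0,0,0,0],
  [0.1,0,0,0,0],
  [0.1,0,0,0,0],
  [0.1,0,0,0,0],
])

```text
time: 13.6
tool_pos: [560.3, 223.7, 184.1]
tcp_rot: [2.185, 1.561, -0.173]
contact_force: [0.3, 0.5, -0.1]
grip_width: 47.3
```

```bash
python3 - <<'E'
from meas import *
shift((561.4,223.3),135,5.5);print(pose()[0][:,0].round(4))
shift((420,41),91.28,160)
E
```

```text
shift cm [ 0.06 -0.03  0.05] turn -0.1 cur yaw -45.1
[ 0.0093 -0.0016 -1.    ]
shift cm [-15.49   3.02  22.85] turn 43.6 cur yaw -45.1
```

>>> arm_command([
  [-1,0,0,0,0],
  [-4,0,0,0,0],
  [-8,0.5,3,5,0],
  [-12,1,6,12,0],
  [-15.5,1.5,10,20,0],
  [-15.5,2,14,28,0],
  [-15.5,3,18,36,0],
  [-15.5,3,22,43.6,0],
  [-15.5,3,23.3,43.6,0],
  [-15.5,3,23.3,43.6,0],
])

```text
time: 14.6
tool_pos: [414.1, 37.4, 338.8]
tcp_rot: [2.947, 1.561, -0.173]
contact_force: [0.6, -0.1, -1.1]
grip_width: 47.3
```

>>> arm_command([
  [0,0,0,0,0],
  [0,0,0,0,0],
])

```text
time: 14.8
tool_pos: [414.9, 38.0, 339.0]
tcp_rot: [2.978, 1.56, -0.14]
contact_force: [0.1, 0.3, -1.5]
grip_width: 47.7
```

```bash
python3 look.py w8
```

```text
14.8 [414.9  38.  339. ] -88.63 [-0.09  0.22  1.9  -0.    1.01  1.45] 47.7 [ 0.1  0.3 -1.5]
```

View pics/w8.png

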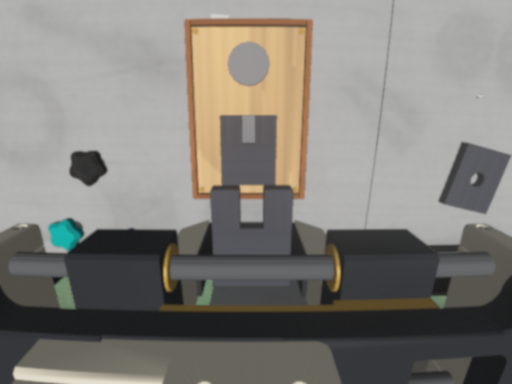

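```bash
cat >> meas.py <<'E'
def cross(line,thr):
    s=np.sign(line-thr);i=np.where(s[1:]!=s[:-1])[0];return [k+(line[k]-thr)/(line[k]-line[k+1]) for k in i]
def held(n,rows,c0,c1,thr=130,xt=172):
    c,P,o=load(n);g=c["frame"].mean(2);a=[]
    for r in rows:
        x=[c0+q for q in cross(g[r,c0:c1],thr)]
        y=[toolpt(c,[(q,r)],xt)[0].round(2) for q in (x[0],x[-1])]; print(r,*y,"mid",((y[0]+y[1])/2).round(2))
def edges(n,img,rows,cols,c0,c1,r0,r1,thr,z):
    "left/right edge lines over rows, far edge over cols, on plane z -> centreline point/angles"
    c,P,o=load(n);L=[];Rr=[];F=[]
    for r in rows:
        x=[c0+q for q in cross(img[r,c0:c1],thr)];L.append((x[0],r));Rr.append((x[-1],r))
    for u in cols:
        y=[r0+q for q in cross(img[r0:r1,u],thr)];F.append((u,y[0]))
    out=[toplane(c,q,z,P)[:,:2] for q in(L,Rr,F)]
    for nm,X in zip("LRF",out):
        v=cv2.fitLine(X.astype(np.float32),cv2.DIST_HUBER,0,.01,.01)[:,0]; print(nm,"mean",X.mean(0).round(2),"ang",(np.degrees(np.arctan2(v[1],v[0]))%180).round(2))
    return out
E
python3 - <<'E'
from meas import *
c,P,o=load("w8");f=c["frame"].astype(np.float32);d=f[:,:,2]-f[:,:,0]
L,R,F=edges("w8",d,range(122,180,3),list(range(225,240,2))+list(range(258,274,2)),205,292,100,135,40,20)
a=np.radians(1.28);u=np.array([np.cos(a),np.sin(a)]);v=np.array([-u[1],u[0]])
pc=np.array([451.5,41.7])
print("width",((L-R)@v).mean(),"y off",(((L+R)/2-pc)@v).mean(),"far edge off",((F-pc)@u).mean())
held("w8",(195,205,215),200,305)
print(P[0].round(4))
g=c["frame"].mean(2);print(g[178:192,218].round(),g[178:192,285].round(),d[178:192,218])
E
```

```text
L mean [450.71  71.39] ang 1.17
R mean [452.14  12.26] ang 1.52
F mean [489.    42.08] ang 91.51
width 59.147410629763534 y off 0.1231329119397171 far edge off 37.50284686386193
195 [ 29.69 -28.34] [ 29.69 -28.34] mid [ 29.69 -28.34]
205 [-23.8  -22.25] [ 23.85 -22.28] mid [  0.03 -22.26]
215 [-23.68 -16.06] [ 23.81 -16.09] mid [  0.06 -16.08]
[[ 0.0109  0.0238 -0.9997]
 [-0.0015 -0.9997 -0.0238]
 [-0.9999  0.0018 -0.0109]]
[181. 182. 181. 181. 180. 177. 160. 126.  87.  65.  63.  70.  81.  87.] [159. 159. 159. 158. 158. 152. 134. 102.  74.  64.  66.  76.  85.  90.] [82. 81. 82. 82. 81. 81. 72. 52. 27.  8.  5.  2. -1. -2.]
```

```bash
python3 - <<'E'
from meas import *
shift((451.5,41.8),91.3,36)
E
```

```text
shift cm [12.52 -0.34 -3.36] turn 0.1 cur yaw -88.6
```

>>> arm_command([
  [3,-0.3,-2,0,0],
  [6,-0.3,-3.4,0,0],
  [10,-0.3,-3.4,0,0],
  [12.5,-0.3,-3.4,0,0],
  [12.5,-0.3,-3.4,0,0],
  [12.5,-0.3,-3.4,0,0],
  [12.5,-0.3,-3.4,0,0],
])

```text
time: 15.55
tool_pos: [450.9, 41.9, 215.5]
tcp_rot: [2.988, 1.557, -0.129]
contact_force: [0.0, 0.3, -1.6]
grip_width: 47.3
```

```bash
python3 - <<'E'
from meas import *
shift((451.5,41.8),91.3,27);print(pose()[0][:,0].round(4))
E
```

```text
shift cm [ 1.05 -0.02  0.19] turn 0.1 cur yaw -88.6
[ 0.0132 -0.0017 -0.9999]
```

>>> arm_command([
  [0.5,0,0.2,0,0],
  [0.9,0,0.2,0,0],
  [0.9,0,0.2,0,0],
  [0.9,0,0.2,0,0],
  [0.9,0,0.2,0,0],
  [0.9,0,0.2,0,0],
  [0.9,0,0.2,0,0],
])

```text
time: 16.25
tool_pos: [449.0, 41.8, 206.5]
tcp_rot: [2.986, 1.558, -0.131]
contact_force: [0.8, -0.1, -1.7]
grip_width: 47.7
```

```bash
python3 look.py w9;python3 - <<'E'
from meas import *
shift((451.5,41.8),91.3,26.2);print(pose()[0][:,0].round(4))
E
```

```text
16.25 [449.   41.8 206.5] -88.59 [-0.08  0.49  1.97 -0.    0.67  1.47] 47.7 [ 0.8 -0.1 -1.7]
shift cm [ 0.23 -0.03 -0.01] turn 0.1 cur yaw -88.6
[ 0.0132 -0.0017 -0.9999]
```

View pics/w9.png

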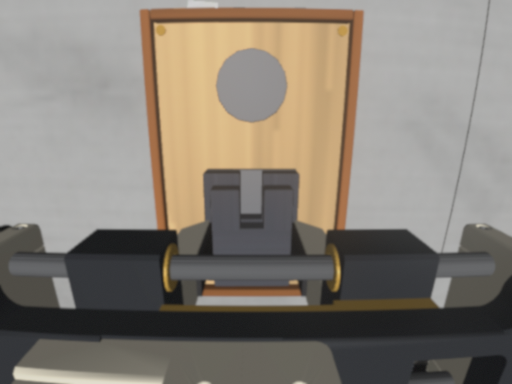

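```bash
python3 - <<'E'
from meas import *
c,P,o=load("w9");f=c["frame"].astype(np.float32);d=f[:,:,2]-f[:,:,0];g=f.mean(2)
cv2.imwrite("pics/z9.png",cv2.resize(c["frame"][160:235,190:315],None,fx=6,fy=6,interpolation=cv2.INTER_CUBIC))
for r in (176,180,184,200,210):
    x=[195+q for q in cross(d[r,195:308],40)]
    A=toplane(c,[(x[0],r),(x[-1],r)],20,P); print(r,np.round((x[0],x[-1]),1),A[:,:2].round(2).tolist(),A.mean(0)[:2].round(2))
print(g[205,200:305].round())
E
```

```text
176 [202.9 298.6] [[486.73, 72.22], [488.2, 13.15]] [487.46  42.68]
180 [203.  298.5] [[484.19, 72.23], [485.66, 13.07]] [484.93  42.65]
184 [203.1 298.3] [[481.64, 72.2], [483.11, 13.02]] [482.37  42.61]
200 [203.9 297.6] [[471.23, 71.93], [472.69, 12.73]] [471.96  42.33]
210 [204.3 296.9] [[464.55, 71.82], [466.0, 12.66]] [465.27  42.24]
[172. 172. 171. 158. 125.  97.  91.  88.  88.  85.  82.  86.  88.  89.
  88.  88.  89.  89.  88.  89.  88.  88.  89.  88.  89.  89.  88.  89.
  89.  89.  88.  88.  88.  89.  89.  88.  88.  88.  83.  79.  93. 118.
 129. 131. 130. 130. 130. 130. 131. 131. 130. 130. 130. 131. 130. 130.
 130. 131. 130. 128. 119. 100.  77.  71.  79.  86.  88.  88.  88.  88.
  88.  88.  88.  88.  88.  89.  88.  88.  89.  90.  88.  90.  89.  89.
  89.  89.  90.  90.  90.  90.  90.  90.  86.  85.  88.  90.  95. 111.
 139. 159. 167. 168. 168. 167. 166.]
```

View pics/z9.png

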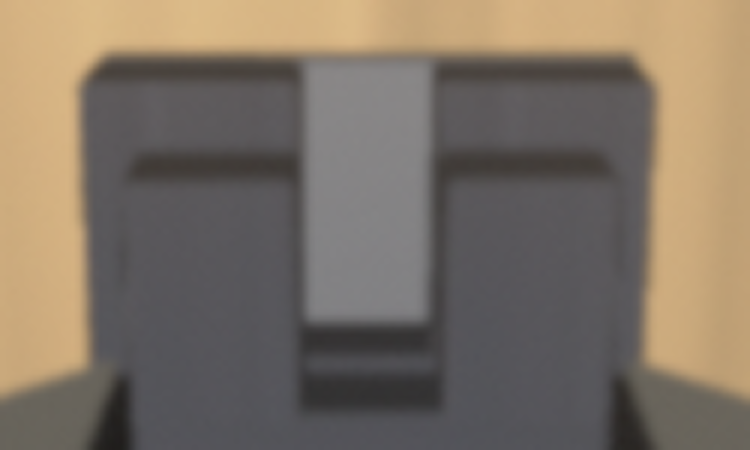

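>>> arm_command([
  [0.1,-0.05,0,0,0],
  [0.2,-0.05,0,0,0],
  [0.25,-0.05,0,0,0],
  [0.25,-0.05,0,0,0],
])

```text
time: 16.7
tool_pos: [449.1, 42.4, 204.1]
tcp_rot: [2.989, 1.557, -0.128]
contact_force: [-0.1, 0.8, 1.6]
grip_width: 47.5
```

>>> arm_command([
  [0.04,0,0,0,0],
  [0.04,0,0,0,0],
])

```text
time: 16.9
tool_pos: [449.1, 42.4, 204.1]
tcp_rot: [2.986, 1.557, -0.131]
contact_force: [-1.8, 0.8, 5.4]
grip_width: 47.3
```

>>> arm_command([
  [0,0,0,0,0.7],
  [0,0,0,0,0.7],
  [0,0,0,0,0.7],
  [0,0,0,0,0.7],
  [-1,0,0,0,0.7],
  [-3.5,0,0,0,0.4],
  [-6,0,0,0,0],
  [-9,0,0,0,0],
])

```text
time: 17.7
tool_pos: [447.5, 42.6, 295.2]
tcp_rot: [2.982, 1.558, -0.135]
contact_force: [-0.9, -0.2, -0.1]
grip_width: 45.1
```

```bash
python3 look.py w10;python3 - <<'E'
from meas import *
shift((451.5,41.8),91.3,32);print(pose()[0][:,0].round(4))
E
```

```text
17.7 [447.5  42.6 295.2] -88.59 [-0.08  0.33  1.88 -0.    0.91  1.47] 45.1 [-0.9 -0.2 -0.1]
shift cm [8.98 0.01 0.29] turn 0.1 cur yaw -88.6
[ 0.0207 -0.0023 -0.9998]
```

View pics/w10.png

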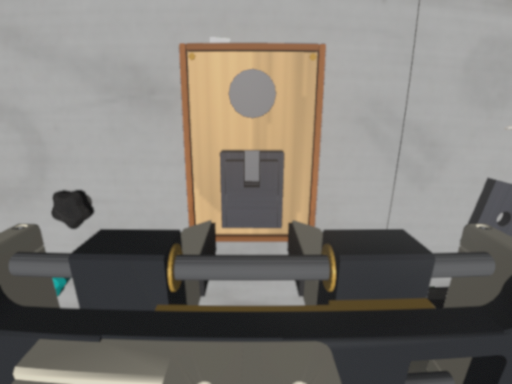

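```bash
python3 - <<'E'
from meas import *
for i in range(8):
  print(pose()[0][:,0].round(4)); bot.capture("wrist")
shift((451.5,41.8),91.3,32);print(pose()[0][:,0].round(4),bot.get_obs()['time'])
E
```

```text
[ 0.0207 -0.0023 -0.9998]
[ 0.0213 -0.0023 -0.9998]
[ 0.0185 -0.0021 -0.9998]
[ 0.0156 -0.0019 -0.9999]
[ 0.0136 -0.0018 -0.9999]
[ 0.0124 -0.0017 -0.9999]
[ 0.0118 -0.0016 -0.9999]
[ 0.0116 -0.0017 -0.9999]
shift cm [ 8.33  0.03 -0.08] turn 0.1 cur yaw -88.6
[ 0.0117 -0.0016 -0.9999] 18.15
```

>>> arm_command([
  [3,0,0,0,0],
  [5.5,0,-0.1,0,0],
])

```text
time: 18.35
tool_pos: [449.1, 42.5, 237.2]
tcp_rot: [2.974, 1.559, -0.142]
contact_force: [0.6, 0.2, 0.2]
grip_width: 0.6
```

>>> arm_command([
  [0.5,0,0,0,0],
  [0.5,0,0,0,0],
  [0.5,0,0,0,0],
  [0.5,0,0,0,0],
  [0.5,0,0,0,0],
])

```text
time: 18.85
tool_pos: [449.4, 42.5, 233.1]
tcp_rot: [2.985, 1.557, -0.132]
contact_force: [-0.7, 0.5, 0.3]
grip_width: 0.2
```

```bash
python3 - <<'E'
from meas import *
shift((451.5,41.8),91.3,32);print(pose()[0][:,0].round(4))
E
```

```text
shift cm [2.31 0.03 0.06] turn 0.1 cur yaw -88.6
[ 0.0134 -0.0018 -0.9999]
```

>>> arm_command([
  [1,0,0,0,0],
  [1.8,0,0,0,0],
  [2.1,0,0,0,0],
  [2.1,0,0,0,0],
  [2.1,0,0,0,0],
  [2.1,0,0,0,0],
])

```text
time: 19.45
tool_pos: [449.8, 42.4, 212.2]
tcp_rot: [2.986, 1.557, -0.131]
contact_force: [-0.2, 0.5, -0.4]
grip_width: 0.6
```

>>> arm_command([
  [0.1,0,0,0,0],
  [0.1,0,0,0,0],
])

```text
time: 19.65
tool_pos: [449.8, 42.4, 211.2]
tcp_rot: [2.988, 1.557, -0.128]
contact_force: [0.3, 0.9, -0.5]
grip_width: 0.3
```

```bash
python3 - <<'E'
from meas import *
shift((451.5,41.8),91.3,32.2);print(pose()[0][:,0].round(4))
E
```

```text
shift cm [0.1  0.03 0.08] turn 0.1 cur yaw -88.6
[ 0.0139 -0.0018 -0.9999]
```

>>> arm_command([
  [0.08,0,0.05,0,0],
  [0.08,0,0.05,0,0],
])

```text
time: 19.85
tool_pos: [449.3, 42.5, 210.4]
tcp_rot: [2.987, 1.557, -0.13]
contact_force: [-0.2, -0.1, -0.3]
grip_width: 0.1
```

>>> arm_command([
  [0.05,0,0,0,0],
  [0.05,0,0,0,0],
])

```text
time: 20.05
tool_pos: [449.3, 42.4, 210.3]
tcp_rot: [2.984, 1.557, -0.133]
contact_force: [-0.9, -0.2, 5.1]
grip_width: 0.4
```

>>> arm_command([
  [0.02,0,0,0,0],
  [0.02,0,0,0,0],
  [0.02,0,0,0,0],
])

```text
time: 20.35
tool_pos: [449.3, 42.5, 210.3]
tcp_rot: [2.986, 1.556, -0.131]
contact_force: [-1.8, 0.2, 5.3]
grip_width: 0.8
```

>>> arm_command([
  [0.02,0,0,0,0],
  [0.02,0,0,0,0],
  [0.02,0,0,0,0],
])

```text
time: 20.65
tool_pos: [449.2, 42.5, 210.3]
tcp_rot: [2.985, 1.556, -0.132]
contact_force: [-2.2, 0.0, 6.0]
grip_width: 0.3
```

>>> arm_command([
  [-2,0,0,0,0.3],
  [-6,-1,0,0,0.6],
  [-11,-4,0.5,0,1],
  [-15,-8,1,0,1],
  [-18,-13,1,0,1],
  [-18,-18,1.5,0,1],
  [-18,-23,2,0,1],
  [-18,-28,2,0,1],
  [-18,-32,2,0,1],
  [-18,-32,2,0,1],
])

```text
time: 21.65
tool_pos: [417.7, 366.4, 388.7]
tcp_rot: [3.09, 1.557, -0.023]
contact_force: [-0.3, 0.3, 0.1]
grip_width: 75.6
```

```bash
python3 - <<'E'
from meas import *
for i in range(7): bot.capture("wrist")
E
python3 look.py w11
```

```text
22.0 [419.2 360.8 389.3] -88.69 [ 0.57  0.4   1.47 -0.01  1.25  2.13] 91.8 [ 0.  -0.3 -0.8]
```

View pics/w11.png

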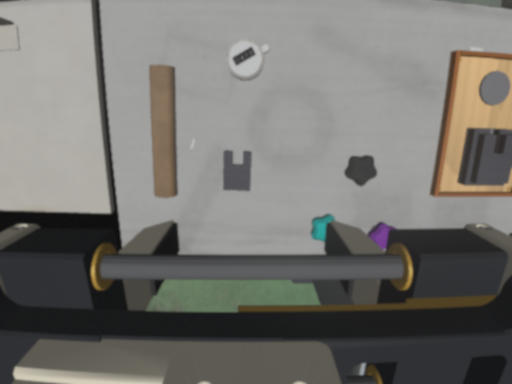

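```bash
python3 - <<'E'
from meas import *
r=plate("w11",(212,140,262,200),126)
c,P,o=load("w11");print(P[0].round(4)[:,0])
shift(r[0],r[2]+90,100,P)
k=contour(c["frame"],(335,145,390,195),110);print(toplane(c,k,32,P)[:,:2].mean(0),toplane(c,[cv2.minEnclosingCircle(k.astype(np.float32))[0]],32,P))
E
```

```text
w11 ctr [422.5 379.2] size [52.4 36.9] ang -1.12
[ 0.0142 -0.0023 -0.9999]
shift cm [11.13 -1.91  0.04] turn 2.4 cur yaw -88.7
[433.20581395 223.39361047] [[433.23997801 223.6433921   32.        ]]
```

>>> arm_command([
  [2,-0.5,0,0,1],
  [4,-1,0,1,1],
  [6,-1.5,0,2.4,1],
  [8,-1.9,0,2.4,1],
  [10,-1.9,0,2.4,1],
  [11,-1.9,0,2.4,1],
  [11,-1.9,0,2.4,1],
  [11,-1.9,0,2.4,1],
  [11,-1.9,0,2.4,1],
  [11,-1.9,0,2.4,1],
])

```text
time: 23.05
tool_pos: [420.6, 379.7, 280.4]
tcp_rot: [3.097, 1.555, -0.063]
contact_force: [0.1, -0.4, 0.2]
grip_width: 91.5
```

```bash
python3 look.py w12; python3 - <<'E'
from meas import *
r=plate("w12",(205,140,298,240),126)
for z in(6,12,18):plate("w12",(205,140,298,240),126,z,z);plate("w11",(212,140,262,200),126,z,z)
c,P,o=load("w12");print(P[0].round(4)[:,0])
shift(r[0],r[2]+90,5.5,P)
E
```

```text
23.05 [420.6 379.7 280.4] -91.1 [ 0.6   0.54  1.58 -0.01  1.01  2.2 ] 91.5 [ 0.1 -0.4  0.2]
w12 ctr [422.7 379.1] size [52.2 36.8] ang -0.62
w12 ctr [422.  379.1] size [55.7 37.7] ang -0.62
w11 ctr [422.  379.4] size [54.8 37.5] ang -1.12
w12 ctr [423.8 379.1] size [54.4 36.8] ang -0.62
w11 ctr [423.2 379.1] size [53.9 36.9] ang -1.12
w12 ctr [425.5 379.1] size [53.1 35.9] ang -0.62
w11 ctr [424.4 378.9] size [53.  36.3] ang -1.12
[ 0.0159 -0.001  -0.9999]
shift cm [9.69 0.04 0.23] turn -0.5 cur yaw -91.1
```

View pics/w12.png

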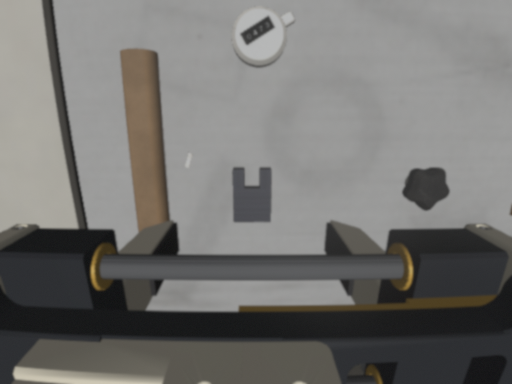

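>>> arm_command([
  [3,0,0.2,-0.5,0.65],
  [6,0,0.2,-0.5,0.65],
  [8.6,0,0.2,-0.5,0.65],
  [9.6,0,0.2,-0.5,0.65],
  [9.6,0,0.2,-0.5,0.65],
  [9.6,0,0.2,-0.5,0.65],
  [9.6,0,0.2,-0.5,0.65],
  [9.6,0,0.2,-0.5,0.65],
  [9.6,0,0.2,-0.5,0.65],
])

```text
time: 24.0
tool_pos: [420.1, 379.7, 185.1]
tcp_rot: [3.133, 1.554, -0.019]
contact_force: [-0.2, -0.6, -0.3]
grip_width: 59.8
```

```bash
python3 - <<'E'
from meas import *
shift((422.7,379.1),89.2,5.5);print(pose()[0][:,0].round(4))
E
```

```text
shift cm [0.16 0.06 0.05] turn 0.2 cur yaw -90.6
[ 1.690e-02 -3.000e-04 -9.999e-01]
```

>>> arm_command([
  [0.1,0,0.05,0.2,0.65],
  [0.1,0,0.05,0.2,0],
  [0.1,0,0.05,0.2,0],
  [0.1,0,0.05,0.2,0],
  [0.1,0,0.05,0.2,0],
  [0.1,0,0.05,0.2,0],
  [0.1,0,0.05,0.2,0],
  [0.1,0,0.05,0.2,0],
])

```text
time: 24.8
tool_pos: [419.6, 379.7, 184.1]
tcp_rot: [3.128, 1.554, -0.027]
contact_force: [-0.3, -0.6, -0.5]
grip_width: 35.2
```

```bash
python3 - <<'E'
from meas import *
shift((422.7,379.1),89.2,5.5);print(pose()[0][:,0].round(4))
shift((420,41),91.28,160)
E
```

```text
shift cm [ 0.06  0.05 -0.01] turn 0.0 cur yaw -90.8
[ 1.680e-02 -5.000e-04 -9.999e-01]
shift cm [-15.38  33.87  -0.46] turn -2.1 cur yaw -90.8
```

>>> arm_command([
  [-1,0,0,0,0],
  [-5,0,0,0,0],
  [-9,3,0,0,0],
  [-13,7,0,-1,0],
  [-15.4,12,0,-2.1,0],
  [-15.4,17,-0.2,-2.1,0],
  [-15.4,22,-0.3,-2.1,0],
  [-15.4,27,-0.4,-2.1,0],
  [-15.4,31,-0.4,-2.1,0],
  [-15.4,33.9,-0.4,-2.1,0],
])

```text
time: 25.8
tool_pos: [415.8, 38.1, 339.0]
tcp_rot: [3.059, 1.553, -0.061]
contact_force: [0.7, 0.7, -1.8]
grip_width: 35.3
```

```bash
python3 - <<'E'
from meas import *
for i in range(8): bot.capture("wrist")
E
python3 look.py w13
```

```text
26.2 [416.3  41.8 338.3] -88.59 [-0.08  0.22  1.9   0.    1.    1.46] 35.2 [-0.7 -0.1 -1.2]
```

View pics/w13.png

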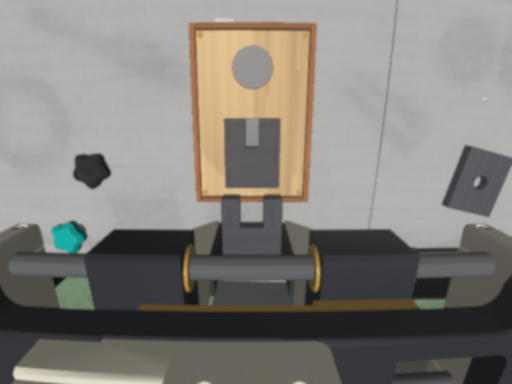

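```bash
python3 - <<'E'
from meas import *
c,P,o=load("w13");f=c["frame"]
z=cv2.resize(f[110:195,215:290],None,fx=8,fy=7,interpolation=cv2.INTER_CUBIC).astype(float)
cv2.imwrite("pics/z13.png",((z-50)*3).clip(0,255).astype(np.uint8))
g=f.mean(2)
for r in (140,150,160,170,180): print(r,g[r,220:285].round().astype(int).tolist())
for u in (232,238,266,272): print(u,g[112:195,u].round().astype(int).tolist())
print(P[0][:,0]);held("w13",(205,210,215),212,295)
E
```

```text
140 [172, 173, 173, 160, 129, 103, 94, 90, 88, 90, 93, 94, 93, 93, 93, 94, 94, 94, 94, 94, 93, 94, 93, 93, 90, 104, 128, 139, 142, 141, 141, 142, 141, 141, 141, 141, 140, 133, 117, 101, 93, 92, 93, 93, 92, 93, 93, 94, 94, 93, 94, 94, 93, 94, 92, 90, 92, 94, 97, 110, 135, 159, 169, 170, 170]
150 [170, 171, 170, 159, 132, 105, 95, 94, 95, 95, 94, 93, 93, 92, 92, 92, 93, 93, 92, 92, 92, 92, 93, 92, 92, 91, 91, 91, 92, 92, 92, 91, 91, 90, 91, 91, 91, 91, 92, 92, 91, 91, 91, 91, 91, 91, 90, 91, 91, 92, 91, 91, 93, 91, 89, 87, 90, 93, 96, 112, 139, 161, 168, 169, 169]
160 [167, 169, 169, 159, 137, 110, 97, 94, 94, 92, 93, 93, 94, 94, 94, 94, 94, 93, 94, 94, 93, 93, 93, 94, 94, 94, 93, 93, 93, 94, 93, 93, 93, 93, 93, 93, 93, 93, 93, 93, 93, 93, 93, 93, 93, 93, 94, 93, 93, 94, 94, 93, 94, 91, 89, 87, 90, 94, 104, 127, 154, 167, 169, 169, 168]
170 [166, 167, 167, 166, 153, 125, 101, 95, 92, 89, 92, 95, 95, 95, 94, 95, 94, 94, 94, 94, 94, 94, 95, 93, 94, 94, 94, 94, 93, 94, 94, 93, 93, 93, 94, 94, 94, 94, 93, 94, 94, 94, 93, 93, 94, 94, 94, 94, 94, 94, 94, 94, 95, 97, 97, 95, 94, 96, 107, 131,
[... 1233 characters left out ...]
4, 93, 92, 91, 92, 93, 94, 93, 93, 93, 93, 93, 93, 93, 93, 92, 92, 92, 92, 92, 92, 91, 96, 117, 147, 167, 174, 174, 170, 154, 122]
272 [174, 174, 174, 174, 170, 153, 121, 99, 96, 95, 94, 92, 89, 90, 94, 94, 95, 95, 95, 94, 95, 94, 95, 94, 95, 94, 94, 94, 93, 94, 94, 95, 93, 94, 93, 94, 93, 93, 93, 92, 92, 92, 92, 93, 93, 93, 94, 94, 94, 93, 93, 93, 94, 93, 93, 93, 93, 94, 95, 94, 94, 94, 94, 93, 93, 93, 93, 93, 92, 91, 92, 92, 91, 91, 96, 115, 141, 159, 165, 165, 161, 146, 116]
[ 1.68674767e-02 -2.24232685e-04 -9.99857709e-01]
205 [-17.72 -22.26] [ 17.81 -22.28] mid [  0.04 -22.27]
210 [-17.79 -19.18] [ 17.95 -19.21] mid [  0.08 -19.2 ]
215 [-17.78 -16.07] [ 17.94 -16.1 ] mid [  0.08 -16.08]
```

View pics/z13.png

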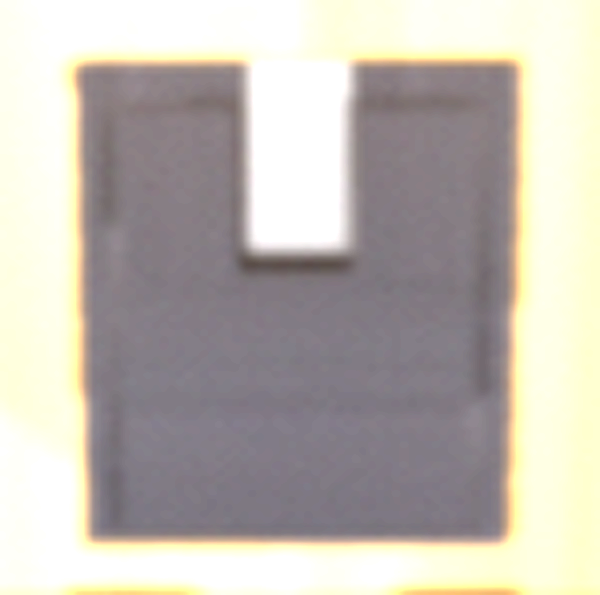

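```bash
python3 - <<'E'
from meas import *
c,P,o=load("w13")
pc=np.array([451.5,41.7]);a=np.radians(1.28);u=np.array([np.cos(a),np.sin(a)]);v=np.array([-u[1],u[0]])
for uv in [(228,140),(275.2,140),(229,170),(228.7,180),(275,155),(274.8,160),(235,124.2),(268,124.2)]:
    X=toplane(c,uv,20,P)[0,:2]-pc; print(uv,(X@u).round(1),(X@v).round(1))
f=c["frame"].astype(np.float32);d=f[:,:,2]-f[:,:,0]
r=rect(c,P,contour(d,(212,105,293,192),40),20,8);print(*[np.round(q,2) for q in r[:3]])
shift((451.5,41.8),91.3,45)
E
```

```text
(228, 140) 14.8 25.5
(275.2, 140) 14.9 -24.8
(229, 170) -17.8 25.0
(228.7, 180) -29.0 25.5
(275, 155) -1.1 -25.0
(274.8, 160) -6.6 -24.9
(235, 124.2) 31.3 17.9
(268, 124.2) 31.4 -16.8
[451.48  41.86] [75.59 59.44] 1.34
shift cm [11.58  0.06 -3.03] turn 0.1 cur yaw -88.6
```

>>> arm_command([
  [3,0,-1.5,0,0],
  [6,0,-3,0,0],
  [9,0,-3,0,0],
  [11.5,0,-3,0,0],
  [11.5,0,-3,0,0],
  [11.5,0,-3,0,0],
  [11.5,0,-3,0,0],
  [11.5,0,-3,0,0],
  [11.5,0,-3,0,0],
])

```text
time: 27.15
tool_pos: [448.5, 42.5, 224.8]
tcp_rot: [3.092, 1.552, -0.025]
contact_force: [-0.5, 0.0, -0.7]
grip_width: 35.2
```

```bash
python3 - <<'E'
from meas import *
shift((451.5,41.9),91.3,38.4);print(pose()[0][:,0].round(4))
E
```

```text
shift cm [0.84 0.05 0.05] turn 0.1 cur yaw -88.6
[ 1.890e-02 -5.000e-04 -9.998e-01]
```

>>> arm_command([
  [0.3,0,0.05,0,0],
  [0.6,0.05,0.05,0,0],
  [0.7,0.05,0.05,0,0],
  [0.7,0.05,0.05,0,0],
  [0.7,0.05,0.05,0,0],
  [0.7,0.05,0.05,0,0],
])

```text
time: 27.75
tool_pos: [448.1, 41.9, 217.7]
tcp_rot: [3.095, 1.552, -0.022]
contact_force: [0.6, 0.1, -1.0]
grip_width: 35.4
```

```bash
python3 look.py w14; python3 - <<'E'
from meas import *
shift((451.5,41.9),91.3,38.4);print(pose()[0][:,0].round(4))
c,P,o=load("w14")
z=cv2.resize(c["frame"][150:235,190:315],None,fx=6,fy=6,interpolation=cv2.INTER_CUBIC).astype(float);cv2.imwrite("pics/z14.png",((z-40)*2).clip(0,255).astype(np.uint8))
E
```

```text
27.75 [448.1  41.9 217.7] -88.58 [-0.08  0.47  1.96  0.    0.7   1.47] 35.4 [ 0.6  0.1 -1. ]
shift cm [ 0.14 -0.    0.  ] turn 0.1 cur yaw -88.6
[ 1.890e-02 -4.000e-04 -9.998e-01]
```

View pics/z14.png

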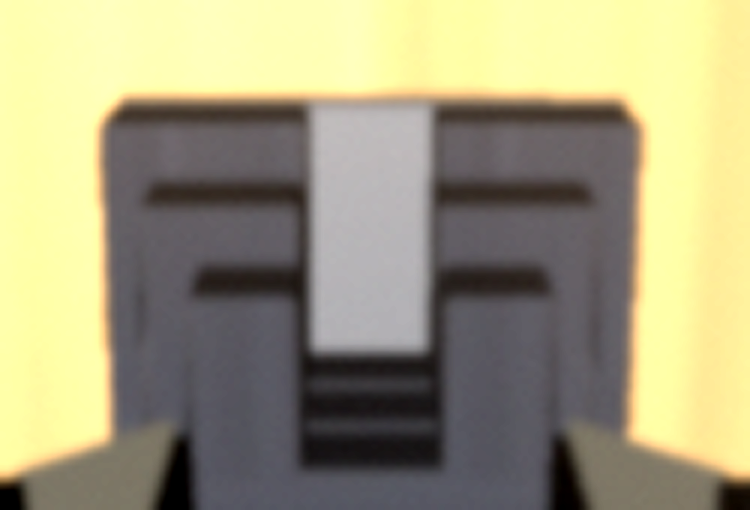

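>>> arm_command([
  [0.1,0,0,0,0],
  [0.17,0,0,0,0],
  [0.17,0,0,0,0],
])

```text
time: 28.1
tool_pos: [448.2, 42.0, 216.1]
tcp_rot: [3.095, 1.552, -0.022]
contact_force: [0.1, -0.7, -0.4]
grip_width: 35.1
```

>>> arm_command([
  [0.05,0,0,0,0],
  [0.05,0,0,0,0],
])

```text
time: 28.3
tool_pos: [448.2, 42.0, 216.0]
tcp_rot: [3.092, 1.552, -0.025]
contact_force: [-1.4, 1.4, 5.8]
grip_width: 35.1
```

Seated. Release, rise, close.

>>> arm_command([
  [0,0,0,0,0.65],
  [0,0,0,0,0.65],
  [0,0,0,0,0.65],
  [0,0,0,0,0.65],
  [-1,0,0,0,0.65],
  [-3,0,0,0,0.6],
  [-5,0,0,0,0],
  [-6,0,0,0,0],
  [-6,0,0,0,0],
  [-6,0,0,0,0],
])

```text
time: 29.3
tool_pos: [446.8, 42.0, 275.8]
tcp_rot: [3.091, 1.552, -0.025]
contact_force: [0.3, 0.1, 0.5]
grip_width: 27.4
```

```bash
python3 - <<'E'
from meas import *
for i in range(6): bot.capture("wrist")
E
python3 look.py w15; python3 - <<'E'
from meas import *
shift((451.5,41.9),91.3,44.4);print(pose()[0][:,0].round(4))
c,P,o=load("w15")
z=cv2.resize(c["frame"][140:250,190:315],None,fx=5,fy=5,interpolation=cv2.INTER_CUBIC).astype(float);cv2.imwrite("pics/z15.png",((z-40)*2).clip(0,255).astype(np.uint8))
E
```

```text
29.6 [446.9  42.  275.4] -88.58 [-0.08  0.36  1.91  0.    0.85  1.47] 3.8 [ 0.4 -0.3  0.3]
shift cm [ 5.32  0.   -0.03] turn 0.1 cur yaw -88.6
[ 1.820e-02 -4.000e-04 -9.998e-01]
```

View pics/z15.png

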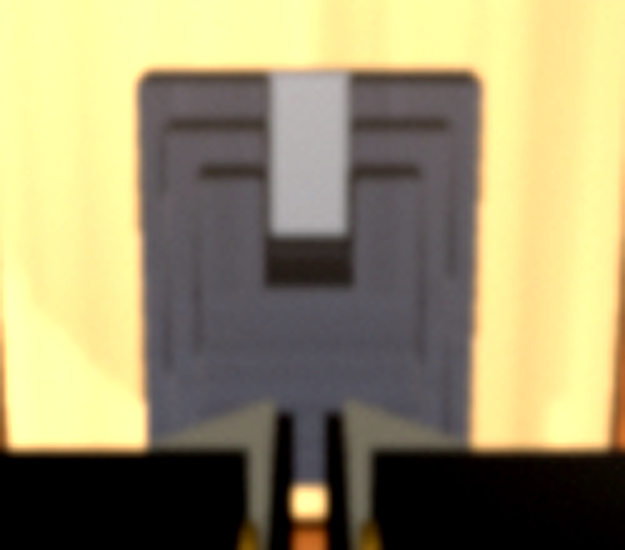

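>>> arm_command([
  [2,0,0,0,0],
  [4,0,0,0,0],
  [4.8,0,0,0,0],
  [5.1,0,0,0,0],
  [5.1,0,0,0,0],
  [5.1,0,0,0,0],
  [5.1,0,0,0,0],
  [5.1,0,0,0,0],
])

```text
time: 30.45
tool_pos: [448.1, 42.0, 225.1]
tcp_rot: [3.092, 1.551, -0.025]
contact_force: [0.3, -0.6, -0.6]
grip_width: 0.9
```

>>> arm_command([
  [0.05,0,0,0,0],
  [0.1,0,0,0,0],
])

```text
time: 30.65
tool_pos: [448.1, 42.0, 224.3]
tcp_rot: [3.09, 1.551, -0.027]
contact_force: [0.9, -0.8, 0.1]
grip_width: 0.5
```

```bash
python3 - <<'E'
from meas import *
shift((451.5,41.9),91.3,44.4);print(pose()[0][:,0].round(4))
E
```

```text
shift cm [ 0.19 -0.    0.02] turn 0.1 cur yaw -88.6
[ 2.000e-02 -5.000e-04 -9.998e-01]
```

>>> arm_command([
  [0.1,0,0,0,0],
  [0.15,0,0,0,0],
])

```text
time: 30.85
tool_pos: [448.1, 42.0, 222.7]
tcp_rot: [3.09, 1.551, -0.027]
contact_force: [0.6, -0.2, -0.3]
grip_width: 0.3
```

>>> arm_command([
  [0.05,0,0,0,0],
  [0.05,0,0,0,0],
])

```text
time: 31.05
tool_pos: [448.1, 42.0, 222.3]
tcp_rot: [3.09, 1.551, -0.027]
contact_force: [-1.2, 1.0, 2.7]
grip_width: 0.6
```

>>> arm_command([
  [0.03,0,0,0,0],
  [0.03,0,0,0,0],
])

```text
time: 31.25
tool_pos: [448.1, 42.0, 222.3]
tcp_rot: [3.088, 1.551, -0.028]
contact_force: [-1.7, 0.3, 5.9]
grip_width: 0.7
```

>>> arm_command([
  [0.02,0,0,0,0],
  [0.02,0,0,0,0],
  [0.02,0,0,0,0],
])

```text
time: 31.55
tool_pos: [448.1, 42.0, 222.3]
tcp_rot: [3.088, 1.551, -0.028]
contact_force: [-0.8, -0.2, 6.2]
grip_width: 0.3
```

>>> arm_command([
  [0.02,0,0,0,0],
  [0.02,0,0,0,0],
  [0.02,0,0,0,0],
])

```text
time: 31.85
tool_pos: [448.1, 42.0, 222.3]
tcp_rot: [3.086, 1.551, -0.03]
contact_force: [-1.6, -0.8, 6.3]
grip_width: 0.5
```

>>> arm_command([
  [-2,0,0,0,0.2],
  [-6,0,0,0,0.5],
  [-9,-2,0,0,1],
  [-12,-6,0.5,0,1],
  [-12,-11,1,0,1],
  [-12,-15,1.3,0,1],
  [-12,-18,1.3,0,1],
  [-12,-18.2,1.3,0,1],
  [-12,-18.2,1.3,0,1],
  [-12,-18.2,1.3,0,1],
])

```text
time: 32.85
tool_pos: [428.2, 223.0, 341.5]
tcp_rot: [3.056, 1.551, -0.061]
contact_force: [-0.4, 0.3, 0.4]
grip_width: 75.8
```

```bash
python3 - <<'E'
from meas import *
for i in range(7): bot.capture("wrist")
E
python3 look.py w16
```

```text
33.2 [428.3 223.2 341.8] -88.62 [ 0.32  0.33  1.74 -0.01  1.06  1.87] 91.6 [ 0.2  0.6 -0.4]
```

View pics/w16.png

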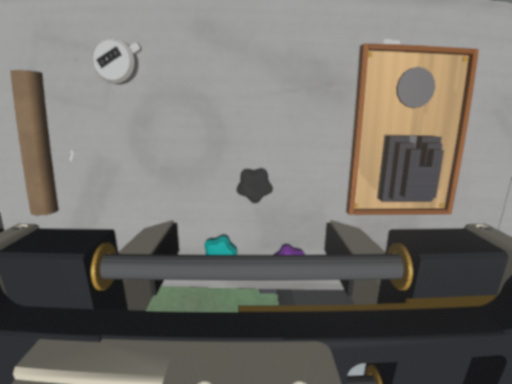

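```bash
python3 - <<'E'
from meas import *
c,P,o=load("w16");c1,P1,_=load("w11")
cs=[]
for cc,PP,box in((c,P,(225,155,285,215)),(c1,P1,(335,145,390,195))):
    k=contour(cc["frame"],box,110);(m,r)=cv2.minEnclosingCircle(k.astype(np.float32));cs.append(m)
    M=cv2.moments(k.astype(np.float32));cen=(M['m10']/M['m00'],M['m01']/M['m00'])
    print(m,r,toplane(cc,[m],32,PP)[0].round(1),toplane(cc,[cen],32,PP)[0].round(1))
    X=toplane(cc,k,32,PP)[:,:2]-toplane(cc,[m],32,PP)[0,:2]
    A=np.degrees(np.arctan2(X[:,1],X[:,0]));R=np.hypot(*X.T)
    print([(int(a),round(R[np.abs((A-a+180)%360-180)<3].mean(),1)) for a in range(-180,180,12)])
# triangulate
p,q=cam(c,P)[1],cam(c1,P1)[1];d=cam(c,P)[0]@rays(c,[cs[0]])[0];e=cam(c1,P1)[0]@rays(c1,[cs[1]])[0]
s=np.linalg.lstsq(np.c_[d,-e],q-p,rcond=None)[0];print("tri",(p+s[0]*d).round(1),(q+s[1]*e).round(1))
cv2.imwrite("pics/z16.png",cv2.resize(c["frame"][150:220,220:290],None,fx=8,fy=8,interpolation=cv2.INTER_CUBIC)*2)
shift((433,223.5),90,10,P)
E
```

```text
(254.0625, 184.51414489746094) 18.792991638183594 [432.6 219.9  32. ] [433.  219.9  32. ]
[(-180, np.float64(20.4)), (-168, np.float64(20.0)), (-156, np.float64(17.9)), (-144, np.float64(16.5)), (-132, np.float64(17.0)), (-120, np.float64(18.8)), (-108, np.float64(20.4)), (-96, np.float64(19.6)), (-84, np.float64(17.5)), (-72, np.float64(16.3)), (-60, np.float64(16.8)), (-48, np.float64(18.5)), (-36, np.float64(20.0)), (-24, np.float64(20.1)), (-12, np.float64(18.4)), (0, np.float64(16.8)), (12, np.float64(17.3)), (24, np.float64(19.1)), (36, np.float64(20.3)), (48, np.float64(19.6)), (60, np.float64(17.7)), (72, np.float64(16.3)), (84, np.float64(16.6)), (96, np.float64(18.5)), (108, np.float64(20.2)), (120, np.float64(19.9)), (132, np.float64(17.9)), (144, np.float64(16.4)), (156, np.float64(16.8)), (168, np.float64(18.7))]
(360.4228210449219, 168.69528198242188) 16.749340057373047 [433.2 223.6  32. ] [432.7 223.5  32. ]
[(-180, np.float64(20.9)), (-168, np.float64(21.5)), (-156, np.float64(19.8)), (-144, np.float64(18.3)), (-132, np.float64(18.5)), (-120, np.float64(20.4)), (-108, np.float64(21.7)), (-96, np.float64(20.5)), (-84, np.float64(18.2)), (-72, np.float64(17.0)), (-60, np.float64(17.7)), (-48, np.float64(19.4)), (-36, np.float64(20.0)), (-24, np.float64(18.8)), (-12, np.float64(17.6)), (0, np.float64(16.1)), (12, np.float64(15.9)), (24, np.float64(17.4)), (36, np.float64(19.7)), (48, np.float64(20.6)), (60, np.float64(19.1)), (72, np.float64(17.5)), (84, np.float64(17.9)), (96, np.float64(20.0)), (108, np.float64(20.7)), (120, np.float64(19.9)), (132, np.float64(18.2)), (144, np.float64(17.0)), (156, np.float64(17.2)), (168, np.float64(18.9))]
tri [430.5 219.7  23.1] [431.6 219.9  22.8]
shift cm [15.39 -0.06  0.2 ] turn 1.4 cur yaw -88.6
```

View pics/z16.png

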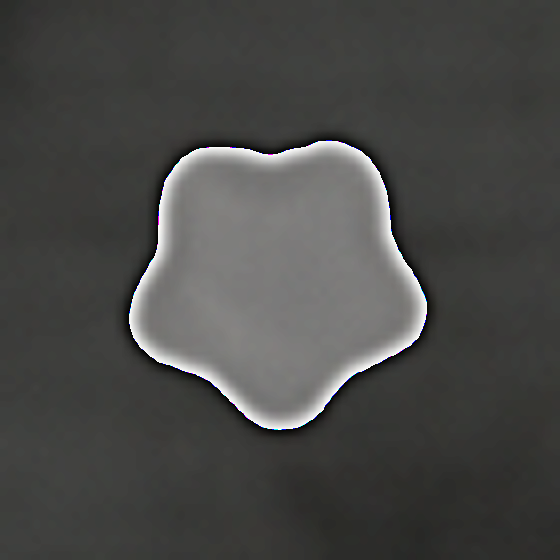

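```bash
python3 - <<'E'
from meas import *
shift((431.7,218.5),-104,60);shift((431.7,218.5),-104,8)
E
```

```text
shift cm [10.39  0.46  0.24] turn 15.4 cur yaw -88.6
shift cm [15.58  0.45  0.35] turn 15.4 cur yaw -88.6
```

>>> arm_command([
  [2,0.4,0.2,8,1],
  [5,0.4,0.3,15.4,1],
  [8,0.4,0.3,15.4,1],
  [10,0.4,0.3,15.4,1],
  [10,0.4,0.3,15.4,1],
  [10,0.4,0.3,15.4,1],
  [10,0.4,0.3,15.4,1],
  [10,0.4,0.3,15.4,1],
])

```text
time: 34.05
tool_pos: [427.8, 219.3, 243.0]
tcp_rot: [-2.891, 1.548, 0.006]
contact_force: [-1.0, -0.4, -0.6]
grip_width: 91.8
```

```bash
python3 look.py w17; python3 - <<'E'
from meas import *
c,P,o=load("w17")
k=contour(c["frame"],(200,150,300,240),90);(m,r)=cv2.minEnclosingCircle(k.astype(np.float32))
print(m,r,toplane(c,[m],32,P)[0].round(1),toplane(c,[m],26,P)[0].round(1))
shift((431.7,218.5),-104,8)
E
```

```text
34.05 [427.8 219.3 243. ] -104.01 [ 0.32  0.46  1.86 -0.01  0.8   2.14] 91.8 [-1.  -0.4 -0.6]
(251.2966766357422, 214.59144592285156) 26.913251876831055 [433.8 218.8  32. ] [431.7 219.4  26. ]
shift cm [5.69 0.11 0.1 ] turn -0.0 cur yaw -104.0
```

View pics/w17.png

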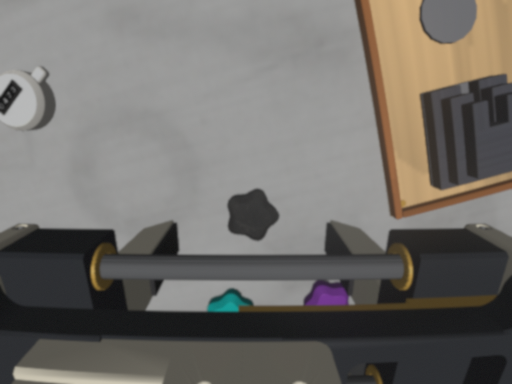

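>>> arm_command([
  [2,0.1,0.1,0,1],
  [4,0.1,0.1,0,1],
  [5.2,0.1,0.1,0,1],
  [5.6,0.1,0.1,0,1],
  [5.6,0.1,0.1,0,1],
  [5.6,0.1,0.1,0,1],
  [5.6,0.1,0.1,0,1],
  [5.6,0.1,0.1,0,1],
])

```text
time: 34.9
tool_pos: [427.9, 218.6, 187.4]
tcp_rot: [-2.879, 1.547, 0.018]
contact_force: [-0.6, -0.4, 0.8]
grip_width: 91.4
```

>>> arm_command([
  [0,0,0,0,0],
  [0,0,0,0,0],
  [0,0,0,0,0],
  [0,0,0,0,0],
  [0,0,0,0,0],
  [0,0,0,0,0],
  [0,0,0,0,0],
])

```text
time: 35.6
tool_pos: [427.9, 218.6, 187.4]
tcp_rot: [-2.88, 1.547, 0.017]
contact_force: [0.7, 0.3, 0.6]
grip_width: 40.4
```

```bash
python3 look.py w18; python3 - <<'E'
from meas import *
shift((431.7,218.5),-104,8);print(pose()[0][:,0].round(4))
shift((520,43.2),-88.7,130)
E
```

```text
35.6 [427.9 218.6 187.4] -104.0 [ 0.31  0.56  1.9  -0.01  0.66  2.14] 40.4 [0.7 0.3 0.6]
shift cm [0.15 0.03 0.04] turn -0.0 cur yaw -104.0
[ 2.350e-02  5.000e-04 -9.997e-01]
shift cm [-11.85  14.83 -13.05] turn -15.3 cur yaw -104.0
```

View pics/w18.png

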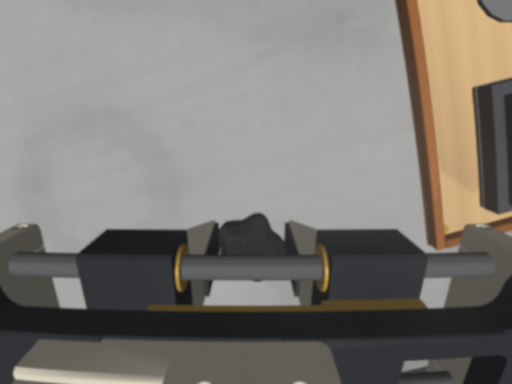

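>>> arm_command([
  [0,0,0,0,0],
  [0,0,0,0,0],
  [0,0,0,0,0],
  [0,0,0,0,0],
])

```text
time: 36.05
tool_pos: [427.9, 218.7, 187.4]
tcp_rot: [-2.877, 1.547, 0.021]
contact_force: [-0.4, 0.4, 0.5]
grip_width: 37.5
```

```bash
python3 - <<'E'
from meas import *
o=bot.get_obs();print(o['grip_width'],o['contact_force'],o['moment']);shift((431.7,218.5),-104,8)
E
```

```text
37.5380135730688 [-0.42268145  0.44096343  0.47439746] [ 0.10033687 -0.01140986  0.00307551]
shift cm [0.15 0.04 0.04] turn -0.0 cur yaw -104.0
```

```bash
python3 - <<'E'
from meas import *
shift((500,42.4),-88.7,130);shift((541.6,42.4),-88.7,60)
E
```

```text
shift cm [-11.9   15.39 -11.13] turn -15.3 cur yaw -104.0
shift cm [ -4.8   14.43 -15.01] turn -15.3 cur yaw -104.0
```

>>> arm_command([
  [-1,0,0,0,0],
  [-5,0,0,0,0],
  [-9,1,-1,0,0],
  [-12,4,-3,-4,0],
  [-12,7,-5,-8,0],
  [-12,10,-7,-12,0],
  [-12,13,-9,-15.3,0],
  [-12,15.4,-11.1,-15.3,0],
  [-12,15.4,-11.1,-15.3,0],
  [-12,15.4,-11.1,-15.3,0],
])

```text
time: 37.05
tool_pos: [495.3, 41.9, 309.3]
tcp_rot: [-3.133, 1.548, 0.029]
contact_force: [-0.3, 0.5, 0.7]
grip_width: 37.0
```

```bash
python3 - <<'E'
from meas import *
for i in range(7): bot.capture("wrist")
E
python3 look.py w19
```

```text
37.4 [495.2  43.  309. ] -88.64 [-0.07  0.39  1.75  0.    0.98  1.48] 37.5 [ 0.3 -0.3  0.1]
```

View pics/w19.png

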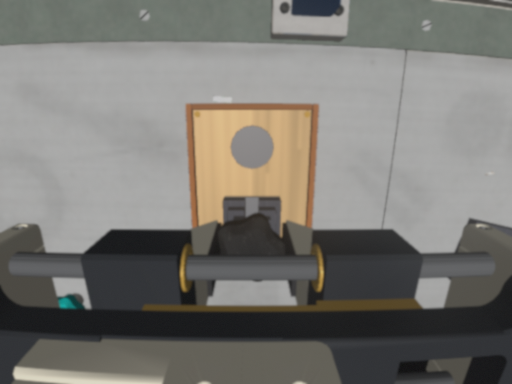

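```bash
python3 - <<'E'
from meas import *
c,P,o=load("w19");f=c["frame"].astype(np.float32);d=f[:,:,2]-f[:,:,0]
k=contour(d,(222,118,284,176),40);X=toplane(c,k,8,P)[:,:2].astype(np.float32);e=cv2.fitEllipse(X);print(e)
cv2.imwrite("pics/z19.png",(cv2.resize(c["frame"][190:260,200:305],None,fx=7,fy=7,interpolation=cv2.INTER_CUBIC).astype(float)*2).clip(0,255).astype(np.uint8))
print(P[0][:,0].round(4));shift((541.6,42.4),-88.7,30)
E
```

```text
((541.6002197265625, 43.595863342285156), (42.677127838134766, 42.80074691772461), 78.61568450927734)
[ 2.340e-02  5.000e-04 -9.997e-01]
shift cm [10.2   0.16 -3.97] turn 0.1 cur yaw -88.6
```

View pics/z19.png

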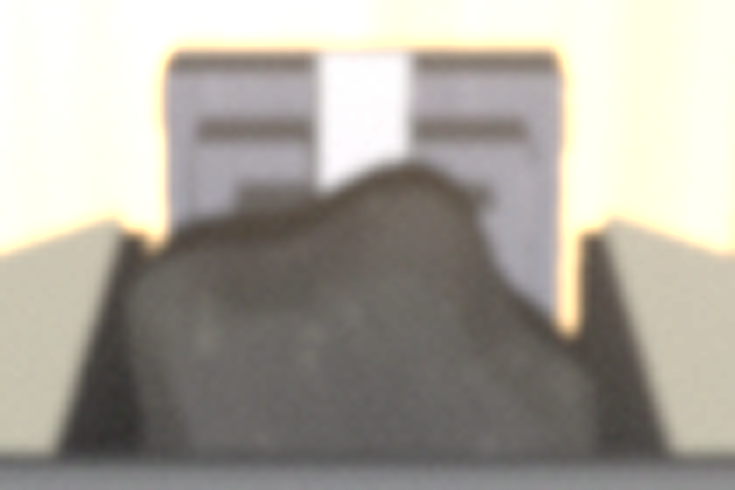

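```bash
python3 - <<'E'
from meas import *
c,P,o=load("w19")
for x in(156,166,175): print(x,toolpt(c,[(257.9,213.6)],x))
E
```

```text
156 [[  3.49240605 -23.05992924]]
166 [[  3.75120035 -19.25380785]]
175 [[  3.98411522 -15.8282986 ]]
```

>>> arm_command([
  [0,0.2,-2,0,0],
  [1,0.2,-4,0,0],
  [4,0.2,-4,0,0],
  [7,0.2,-4,0,0],
  [9.5,0.2,-4,0,0],
  [10.2,0.2,-4,0,0],
  [10.2,0.2,-4,0,0],
  [10.2,0.2,-4,0,0],
  [10.2,0.2,-4,0,0],
  [10.2,0.2,-4,0,0],
])

```text
time: 38.45
tool_pos: [538.1, 41.9, 209.2]
tcp_rot: [3.132, 1.545, 0.014]
contact_force: [-0.5, 0.5, -0.4]
grip_width: 37.3
```

```bash
python3 look.py w20; python3 - <<'E'
from meas import *
shift((542,42),-88.7,17.5);print(pose()[0][:,0].round(4))
E
```

```text
38.45 [538.1  41.9 209.2] -88.64 [-0.06  0.6   1.72  0.    0.8   1.48] 37.3 [-0.5  0.5 -0.4]
shift cm [1.35 0.   0.08] turn 0.1 cur yaw -88.6
[ 2.530e-02  4.000e-04 -9.997e-01]
```

View pics/w20.png

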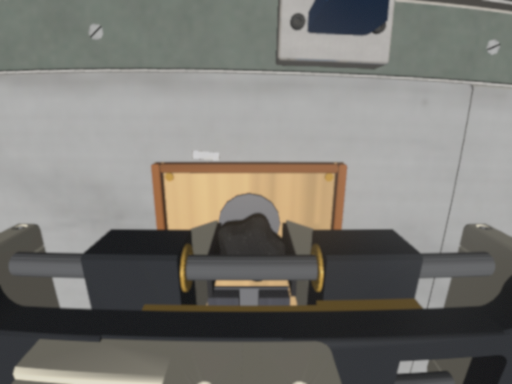

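>>> arm_command([
  [0.6,0,0.1,0,0],
  [1.1,0,0.1,0,0],
  [1.2,0,0.1,0,0],
  [1.2,0,0.1,0,0],
  [1.2,0,0.1,0,0],
  [1.2,0,0.1,0,0],
])

```text
time: 39.1
tool_pos: [537.3, 41.9, 197.0]
tcp_rot: [3.133, 1.545, 0.015]
contact_force: [-0.3, 0.1, -0.1]
grip_width: 37.6
```

>>> arm_command([
  [0.1,0,0,0,0],
  [0.1,0,0,0,0],
  [0.1,0,0,0,0],
])

```text
time: 39.4
tool_pos: [537.4, 41.9, 196.0]
tcp_rot: [3.133, 1.545, 0.015]
contact_force: [-0.6, 0.9, -0.3]
grip_width: 37.5
```

>>> arm_command([
  [0.07,0,0,0,0],
  [0.07,0,0,0,0],
])

```text
time: 39.6
tool_pos: [537.5, 41.9, 195.4]
tcp_rot: [3.133, 1.545, 0.015]
contact_force: [0.3, 0.2, 0.9]
grip_width: 37.5
```

>>> arm_command([
  [0.05,0,0,0,0],
  [0.05,0,0,0,0],
])

```text
time: 39.8
tool_pos: [537.5, 41.9, 195.4]
tcp_rot: [3.131, 1.545, 0.013]
contact_force: [-1.3, 0.4, 4.7]
grip_width: 37.1
```

>>> arm_command([
  [0,0,0,0,0.65],
  [0,0,0,0,0.65],
  [0,0,0,0,0.65],
  [0,0,0,0,0.65],
  [0,0,0,0,0.65],
  [-1,0,0,0,0.65],
  [-2.5,0,0,0,0.65],
  [-5,0,0,0,0.65],
  [-9,0,0,0,0.8],
  [-13,0,2,0,1],
])

```text
time: 40.8
tool_pos: [515.0, 41.2, 326.8]
tcp_rot: [3.127, 1.543, 0.009]
contact_force: [0.7, -0.5, 0.1]
grip_width: 71.2
```

>>> arm_command([
  [-3,0,3,0,1],
  [-6,0,5.5,0,1],
  [-6,0,5.5,0,1],
  [-6,0,5.5,0,1],
  [-6,0,5.5,0,1],
])

```text
time: 41.3
tool_pos: [458.6, 39.9, 384.6]
tcp_rot: [3.13, 1.543, 0.012]
contact_force: [0.5, 0.3, -0.4]
grip_width: 91.9
```

```bash
python3 look.py w21; python3 - <<'E'
from meas import *
for n in("scene","side"):
    c=bot.capture(n);cv2.imwrite(f"pics/{n}9.png",c["frame"])
    b=(190,170,300,250) if n=="scene" else (215,180,310,230)
    cv2.imwrite(f"pics/{n}9z.png",cv2.resize(c["frame"][b[1]:b[3],b[0]:b[2]],None,fx=6,fy=6,interpolation=cv2.INTER_CUBIC))
E
```

```text
41.3 [458.6  39.9 384.6] -88.66 [-0.08  0.24  1.73  0.    1.14  1.47] 91.9 [ 0.5  0.3 -0.4]
```

View pics/w21.png

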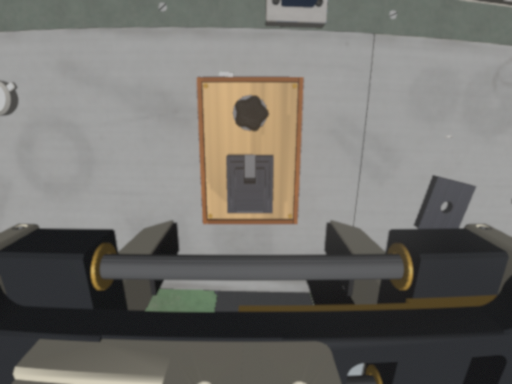

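View pics/side9z.png

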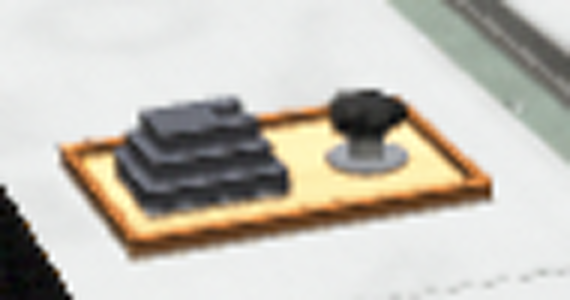

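View pics/scene9z.png

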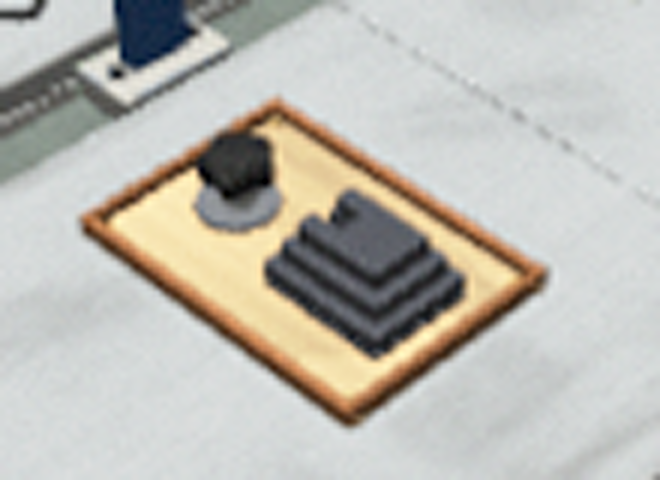

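```bash
python3 - <<'E'
from meas import *
c,P,o=load("w21");print(P[0][:,0].round(4),[r.round(3) for r in P[0]])
k=contour(c["frame"],(228,90,275,138),75);m,r=cv2.minEnclosingCircle(k.astype(np.float32));print(m,r,toplane(c,[m],40,P)[0].round(1),toplane(c,[m],32,P)[0].round(1))
f=c["frame"].astype(np.float32);d=f[:,:,2]-f[:,:,0]
rr=rect(c,P,contour(d,(212,145,285,220),40),20,8);print(*[np.round(q,2) for q in rr[:3]])
g=f.mean(2)
z=cv2.resize(c["frame"][85:220,205:295],None,fx=6,fy=4.4,interpolation=cv2.INTER_CUBIC).astype(float);cv2.imwrite("pics/z21.png",((z-40)*2).clip(0,255).astype(np.uint8))
E
```

```text
[ 2.740e-02  3.000e-04 -9.996e-01] [array([ 0.027,  0.023, -0.999]), array([ 0.   , -1.   , -0.023]), array([-1.   ,  0.   , -0.027])]
(250.4915008544922, 112.86688232421875) 17.277555465698242 [540.6  42.6  40. ] [540.7  42.6  32. ]
[451.82  41.75] [75.99 59.78] 1.33
```

View pics/z21.png

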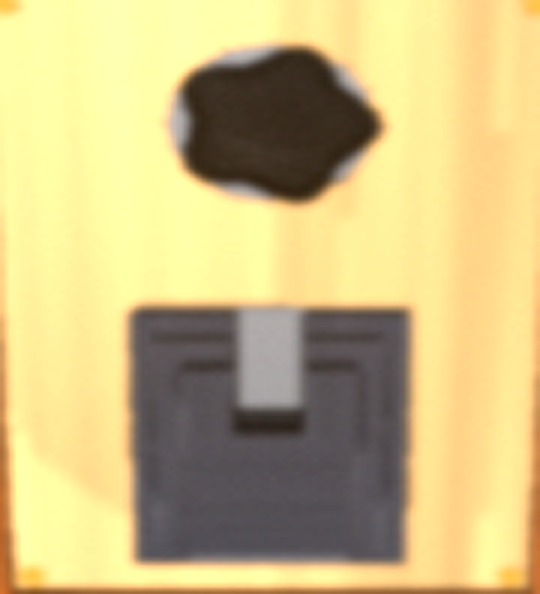

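```bash
python3 -c "
from plant import bot
print(bot.close_job())"
```

```text
the job is handed in; nothing more can be done
None
```

The spacer set is made up in the tray and the job is handed in, at about 41 s on the robot's clock. I stacked the large, then the middle, then the small spacer on the rectangular pad, with all slots towards +x. After letting go of each one I pressed its middle with closed fingertips at about 5–6 N for at least half a second. The first press briefly read 7.8 N. I then stood the black star knob on the round pad.

What my last checks showed:
- **Large spacer:** its centre is about 0.3 mm from the pad centre measured earlier, and its angle is 1.33° against the pad's 1.28°.
- **Middle and small spacers:** their edges sit evenly inside the one below in the last pictures, within about 0.5 mm by measurement for the middle one and by eye for the small one. The presses found tops at about 20.2, 32.3 and 44.3 mm, which fits three plates lying flat.
- **Star knob:** it stands upright, about 1.3 mm from the middle of its pad.
- **Look-alikes, bearing and tally counter:** I never gripped or went near them, though I did not measure their positions again at the end.

What disagreed or drifted:
- **Tool tilt:** the tool's lean grew slowly to about 1.6° over the job. One attempt to reduce it did not work. The spacers still lay flat after release.
- **Knob position before gripping:** an early slanted view was about 4 mm off from the overhead view, so I used the overhead one.
- **Large spacer's first check:** my first measurement after placing it was spoiled by the fingers in the picture; two later views gave good values.

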